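Demould the cast flame pieces into the colour drawer

TASK

Pull the top drawer of the green chest all the way out to its stop, then lift every cast flame piece out of the mould and lay it in the drawer bay of its own colour: orange pieces in the orange-lined bay, blue pieces in the blue-lined bay. When the mould is empty, push the drawer fully shut with all the pieces inside. Leave the bowl, pot, jar, bottle, can and tools where they are.

Things in the scene. Friction and masses are not known exactly. Their poses are not given: they have to be found in the camera images.
- orange_1: orange cast flame piece, mosaic chips on top: teardrop 66 long (x) by 30 wide (y), 26 high, about 80 g, convex, straight sides. Origin: centre of its underside; x along its length to the pointed end (-33 round end, +33 point), z out of its top. At the start it sits in a mould cavity, 16 of its height standing proud. One of three of this colour; may be absent
- blue_1: blue cast flame piece, mosaic chips on top: teardrop 66 long (x) by 30 wide (y), 26 high, about 80 g, convex, straight sides. Origin: centre of its underside; x along its length to the pointed end (-33 round end, +33 point), z out of its top. At the start it sits in a mould cavity, 16 of its height standing proud. One of three of this colour; may be absent
- orange_2: orange cast flame piece, mosaic chips on top: teardrop 66 long (x) by 30 wide (y), 26 high, about 80 g, convex, straight sides. Origin: centre of its underside; x along its length to the pointed end (-33 round end, +33 point), z out of its top. At the start it sits in a mould cavity, 16 of its height standing proud. One of three of this colour; may be absent
- blue_2: blue cast flame piece, mosaic chips on top: teardrop 66 long (x) by 30 wide (y), 26 high, about 80 g, convex, straight sides. Origin: centre of its underside; x along its length to the pointed end (-33 round end, +33 point), z out of its top. At the start it sits in a mould cavity, 16 of its height standing proud. One of three of this colour; may be absent
- orange_3: orange cast flame piece, mosaic chips on top: teardrop 66 long (x) by 30 wide (y), 26 high, about 80 g, convex, straight sides. Origin: centre of its underside; x along its length to the pointed end (-33 round end, +33 point), z out of its top. At the start it sits in a mould cavity, 16 of its height standing proud. One of three of this colour; may be absent
- blue_3: blue cast flame piece, mosaic chips on top: teardrop 66 long (x) by 30 wide (y), 26 high, about 80 g, convex, straight sides. Origin: centre of its underside; x along its length to the pointed end (-33 round end, +33 point), z out of its top. At the start it sits in a mould cavity, 16 of its height standing proud. One of three of this colour; may be absent
- mould: fixed pale grey casting mould lying flat on the bench, 262 (x) by 140 (y) by 14 high, origin at the centre of its underside. Six teardrop cavities, 10 deep (floor 4 above the bench), long axis along x, centred at x = -86, 0, 86 and y = -37, 37; 2 clearance round each casting
- drawer (a joint): how far the chest's top drawer is pulled out, m: 0 fully shut, 0.17 at its stop. It slides with light friction and stays where it is left
- drawer_handle (a point): centre of the drawer's horizontal steel bar handle (bar 11 thick, 110 long along y, its axis 42 out from the drawer front; 42 below the top of the chest). It moves with the drawer; x points into the chest, so the drawer opens along -x
- bay_orange (a point): centre of the floor of the drawer's pale orange-lined bay (+y half), 193 (x) by 165 (y). Moves with the drawer; x points into the chest, z up. Outer walls stand 46 above the floor, the divider to the blue bay 36, the drawer front 57. With the drawer fully out the bay is open above from x = -96 to +65; the rest is under the chest top, whose upper face is 75 above the bay floor
- bay_blue (a point): centre of the floor of the drawer's pale blue-lined bay (the -y half), same size and axes as bay_orange
- chest: fixed green chest of drawers, 240 deep (x) by 380 wide (y) by 132 high, origin at the centre of its underside, its front faces -x. Only the top drawer (full width) works; the two small fronts below it are dummies
- green_bowl: green plastic bowl, 104 across, 42 high. Bystander: leave it alone. Origin at its underside (tools: on their axis)
- black_pot: black plastic pot, 86 across, 75 high. Bystander: leave it alone. Origin at its underside (tools: on their axis)
- pigment_jar: amber glass jar with white cap, 52 across, 70 high. Bystander: leave it alone. Origin at its underside (tools: on their axis)
- glue_bottle: white bottle with orange cap, 56 across, 120 high. Bystander: leave it alone. Origin at its underside (tools: on their axis)
- palette_knife: spatula-like palette knife with dark wooden handle, lying on the bench left of the chest. Bystander: leave it alone. Origin at its underside (tools: on their axis)
- brush: brush with yellow handle, lying on the bench right of the mould. Bystander: leave it alone. Origin at its underside (tools: on their axis)
- grout_can: metal can, 68 across, 70 high, standing on top of the chest. Bystander: leave it alone. Origin at its underside (tools: on their axis)

How it is judged:
On the way, in this order (a step that is already met when the one before it is completed fails the run):
1. the drawer is pulled out to its stop (value of joint drawer above 0.162 m), for 0.2 s.
2. every casting is out of the mould and in the bay of its colour (x of orange_1 in the frame of bay_orange between -0.097 and 0.097 m and y of orange_1 in the frame of bay_orange between -0.083 and 0.083 m and z of orange_1 in the frame of bay_orange between -0.008 and 0.045 m and x of blue_1 in the frame of bay_blue between -0.097 and 0.097 m and y of blue_1 in the frame of bay_blue between -0.083 and 0.083 m and z of blue_1 in the frame of bay_blue between -0.008 and 0.045 m and x of orange_2 in the frame of bay_orange between -0.097 and 0.097 m and y of orange_2 in the frame of bay_orange between -0.083 and 0.083 m and z of orange_2 in the frame of bay_orange between -0.008 and 0.045 m and x of blue_2 in the frame of bay_blue between -0.097 and 0.097 m and y of blue_2 in the frame of bay_blue between -0.083 and 0.083 m and z of blue_2 in the frame of bay_blue between -0.008 and 0.045 m and x of orange_3 in the frame of bay_orange between -0.097 and 0.097 m and y of orange_3 in the frame of bay_orange between -0.083 and 0.083 m and z of orange_3 in the frame of bay_orange between -0.008 and 0.045 m and x of blue_3 in the frame of bay_blue between -0.097 and 0.097 m and y of blue_3 in the frame of bay_blue between -0.083 and 0.083 m and z of blue_3 in the frame of bay_blue between -0.008 and 0.045 m), for 0.2 s.
At the end, for the whole second after the job is handed in: Every casting present lies at rest inside the drawer bay of its own colour (its origin within the bay's walls and less than 45 mm above the bay floor), and the drawer is shut to within 6 mm (all of step 2 and value of joint drawer below 0.006 m and linear speed of each of orange_1, blue_1, orange_2, blue_2, orange_3, blue_3 below 0.02 m/s); the robot touches nothing.
It fails at once if a bystander (bowl, pot, jar, bottle, palette knife, brush or can) is moved more than 40 mm (distance of any of green_bowl, black_pot, pigment_jar, glue_bottle, palette_knife, brush, grout_can from where it was at the start of the episode above 0.04 m).
Of orange_1, blue_1, orange_2, blue_2, orange_3, blue_3 only 4 to 6 are there at a start; the rules pass over those that are not, and their reading is None.
At some moment in a run one of orange_1, blue_1, orange_2, blue_2, orange_3, blue_3 may be knocked a few centimetres aside while the robot is not near it.
Once in a run the grip may slacken for a moment while it holds something.
It also fails if it takes over 210 s, if anything falls off the work surface, if the arm or the gripper's body presses on something with over 40 N, if the wrist force passes 120 N, or if a joint passes its speed limit or range.

ROBOT

A 7-joint arm with a two-finger parallel gripper is mounted at the origin on the work surface. World frame = base frame: x ahead of the robot, y to its left, z up, the work surface at z = 0. Lengths are in m, angles in rad, forces in N, time in s.
With the tool pointing down it reaches from about 0.4 to 0.85 m from the base axis. Payload 10.4 kg.
Tool frame: the origin (TCP) lies midway between the tips of the shut fingers; the grasp point (between the pads) lies bot.pinch_z behind it (bot.pinch_z is the distance from the TCP to the grasp point, in m); z points along the fingers, y is the line along which they close (so a half turn about z gives the same grasp; the last joint's range is limited). The gripper opens to 85 mm and grips with 20 to 120 N. Pads are 22 mm wide; open, the fingers measure 114 mm over their backs; the gripper's body (76 mm by 85 mm) begins 54 mm behind the grasp point. The pads swing forward as they close: fully open they stand 13 mm farther back than shut.
Start: joints at [-1.307, 0.332, -0.065, 1.46, 0.022, 1.35, -0.088], TCP at [0.177, 0.599, 0.231] pointing down, gripper open.
Joint ranges: [-2.6, 2.6], [-0.5, 2.12], [-1.47, 1.34], [0.16, 2.42], [-1.27, 4.41], [0.06, 2.06], [-2.6, 2.6]. Speed limits (rad/s): [2.22, 2.22, 2.79, 2.79, 3.14, 3.14, 3.14].

INTERFACE

Orientations are given as a rotation vector (axis times angle).
In Python, from plant import sensors, read_camera, camera_model, bot gives the robot as it stands. The module is installed in compiled form; this text tells all that it offers.
- The arm moves only by the shell command python3 -m pendant 'ROWS' [FORCE]. ROWS is JSON, a list of rows, each a list of 7 numbers: the shift along the world's x, y, z scaled (see below), then the turn, a rotation vector about the world's x, y, z scaled (see below), then the opening, from -1 (shut) to 1 (fully open). A call has 1 to 20 rows; each row is the pose to reach, as a shift and turn from the pose commanded when the call began; what a row does not reach only later rows make up. The controller multiplies each number of a shift by 0.12 m and each number of a turn by 60 degrees. A row lasts 1/10 s, in which the tool goes at most 50 mm and 8.59 degrees, less where a joint would pass 70% of its speed; a pose out of reach is approached as far as the arm can. A call with a number of a shift or a turn outside -1 to 1 is refused whole. A call with a gripper value outside its range is refused whole. The fingers move at their own pace and stop on an object; FORCE is the grip in N (left out, the last holds). Time passes only in rows, so rows that repeat a pose let the fingers close. It gives the time, the measured TCP pose, the force, the opening and the grip force at its end, in the units of the state.
- sensors.read_state(): the state, without advancing time (a new reading comes with each control period).
- read_camera(name): name is "scene" or "top" or "wrist"; returns (picture, depth): 384x512x3 uint8, red, green, blue; 384x512 float32, m along the optical axis (not along the pixel's ray), 0 where there is no reading.
- camera_model(name): a dict with "fx", "fy", "cx", "cy" (pixels), "cam_to_world" (4x4, takes a point from camera to world coordinates). Camera axes: x right, y down, z forward; pixel columns grow to the right and rows downward; lengths in m; the calibration is good to about 2 mm. A picture is of the moment at which its call begins: read the wrist's pose just before it. camera_model takes no time and is no camera call; for the wrist camera it gives the pose at the moment of the call.
- bot.job_done(): hands the job in; it is judged then, once.
The state is a dict: "time_s": time; "q": joint angles; "qvel": joint speeds; "joint_torque": joint torques, N m; "tool_pos": TCP position; "orientation": TCP orientation; "contact_force": force on the tool from outside, world axes, zero at the start; "ft_torque": the same for the moment, N m; "opening": opening from 0.0 (shut) to 1.0 (fully open); "grip_force": force on a finger pad.
Only numpy, scipy, OpenCV 4.12 (cv2) and the standard library are available. Lean on these libraries where they do the work, as an engineer would, in place of code of your own. Each camera call takes 0.05 s, during which the arm holds its last target. There are 200 camera calls.

## Working session

There is one attempt and no reset: what is moved stays moved. The work goes in short steps, Python scripts to look and compute and a shell command to move; the robot and the scene stay as the last step left them, time stands still between calls to the robot, and variables do not carry over. Pictures are saved under pics/ and viewed, at most 14 in all, crops included, and the job is handed in when it is done.

```bash
ls; mkdir -p pics; cat > h.py <<'E'
import numpy as np, cv2
from plant import sensors, read_camera, camera_model, bot
def snap(name, fn):
    m=camera_model(name); p,d=read_camera(name)
    cv2.imwrite(f'pics/{fn}.png', p[:,:,::-1]); np.savez(f'pics/{fn}.npz',p=p,d=d,T=m['cam_to_world'],k=[m['fx'],m['fy'],m['cx'],m['cy']])
def load(fn): return np.load(f'pics/{fn}.npz')
def pt(f,u,v,z=None):
    "world point of pixel from depth, or on plane z"
    fx,fy,cx,cy=f['k']; r=np.array([(u-cx)/fx,(v-cy)/fy,1.]); T=f['T']
    if z is None: s=np.median(f['d'][int(v)-1:int(v)+2,int(u)-1:int(u)+2])
    else: s=(z-T[2,3])/(T[:3,:3]@r)[2]
    return T[:3,:3]@(r*s)+T[:3,3]
def st():
    s=sensors.read_state(); print({k:np.round(s[k],3).tolist() for k in ('time_s','tool_pos','orientation','contact_force','opening','grip_force','q')})
E
python3 - <<'E'
from h import *
st(); print(bot.pinch_z)
snap('top','top0'); snap('scene','scene0')
for n in ('top','scene'):
    print(camera_model(n))
a=cv2.imread('pics/top0.png');b=cv2.imread('pics/scene0.png')
E
```

```text
pics
{'time_s': 0.0, 'tool_pos': [0.177, 0.599, 0.23], 'orientation': [-0.449, -3.109, 0.002], 'contact_force': [0.878, -0.206, -0.206], 'opening': 0.999, 'grip_force': 0.0, 'q': [-1.307, 0.333, -0.065, 1.461, 0.022, 1.35, -0.089]}
0.0187
{'fx': 383.67119679909274, 'fy': 383.67119679909274, 'cx': 250.81092182607696, 'cy': 192.03220737678095, 'cam_to_world': array([[-0.01051907, -0.98609784,  0.16583244,  0.38571212],
       [-0.99993413,  0.01113478,  0.00278358, -0.00672402],
       [-0.00459139, -0.16579224, -0.98615002,  1.22125443],
       [ 0.        ,  0.        ,  0.        ,  1.        ]])}
{'fx': 367.4895146788039, 'fy': 367.4895146788039, 'cx': 252.18813609496314, 'cy': 192.53406086766896, 'cam_to_world': array([[ 0.69204804,  0.58169401, -0.42743606,  1.14599439],
       [ 0.72181236, -0.55148513,  0.41815198, -0.56212046],
       [ 0.00751187, -0.59790989, -0.80152812,  1.14860683],
       [ 0.        ,  0.        ,  0.        ,  1.        ]])}
```

View pics/top0.png

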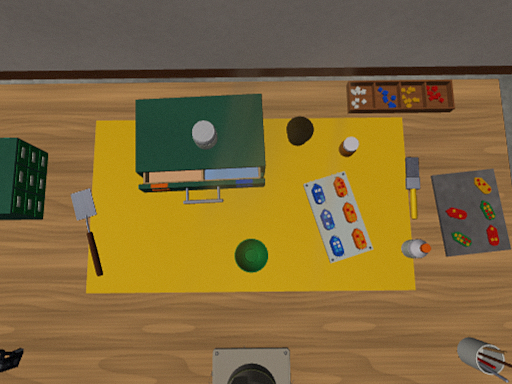

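View pics/scene0.png

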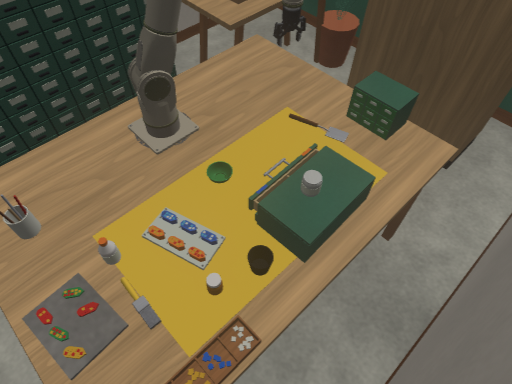

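Top: chest in the upper left with its drawer slightly open and the handle at about (203,200). The mould is at about (337,216), with three blue pieces on its left and three orange on its right. The bowl at (252,255) lies between them. I'll enlarge these areas.

```bash
python3 - <<'E'
from h import *
a=cv2.imread('pics/top0.png');b=cv2.imread('pics/scene0.png')
c=lambda im,x,y,w,h,s:cv2.resize(im[y:y+h,x:x+w],None,fx=s,fy=s,interpolation=cv2.INTER_CUBIC)
A=c(a,296,165,80,100,6); B=c(b,140,200,90,75,6)[:,:]
cv2.imwrite('pics/m1.png',np.hstack([A[:600,:400],np.zeros((600,0,3),np.uint8)]) if 0 else A)
C=c(a,130,150,140,60,5.7); D=c(b,240,135,90,80,5); 
cv2.imwrite('pics/m2.png',C)
cv2.imwrite('pics/m3.png',B)
f=load('top0');g=load('scene0')
for u,v in [(185,202),(203,202),(222,202),(252,255),(203,130),(165,188),(230,187),(175,176),(232,175),(415,200)]: print('top',u,v,pt(f,u,v).round(3))
for u,v in [(264,176),(275,169),(286,162)]: print('scene',u,v,pt(g,u,v).round(3))
# colour blobs
for nm,F in (('top',f),('scene',g)):
  hsv=cv2.cvtColor(F['p'],cv2.COLOR_RGB2HSV)
  box=(slice(165,270),slice(300,380)) if nm=='top' else (slice(205,270),slice(140,228))
  for col,(lo,hi) in dict(o=(0,18),b=(100,130)).items():
    m=np.zeros(hsv.shape[:2],np.uint8); h=hsv[box]; m[box]=((h[...,0]>=lo)&(h[...,0]<=hi)&(h[...,1]>150)&(h[...,2]>60))*255
    m=cv2.morphologyEx(m,cv2.MORPH_CLOSE,np.ones((3,3)))
    n,l,s,ce=cv2.connectedComponentsWithStats(m)
    for i in range(1,n):
      if s[i,4]>40:
        z=np.array([pt(F,u,v)[2] for v,u in zip(*np.where(l==i))])
        print(nm,col,s[i,4],ce[i].round(1),pt(F,*ce[i],z=.028).round(4),np.median(z).round(4),np.percentile(z,90).round(4))
E
```

```text
top 185 202 [0.547 0.192 0.094]
top 203 202 [0.547 0.139 0.095]
top 222 202 [ 0.56  0.09 -0.  ]
top 252 255 [ 0.39  -0.005  0.004]
top 203 130 [0.733 0.127 0.202]
top 165 188 [0.588 0.249 0.109]
top 230 187 [0.594 0.059 0.078]
top 175 176 [0.635 0.231 0.055]
top 232 175 [0.636 0.054 0.054]
top 415 200 [ 0.557 -0.523  0.015]
scene 264 176 [0.507 0.128 0.002]
scene 275 169 [0.513 0.186 0.003]
scene 286 162 [0.567 0.184 0.093]
top o 187 [339.9 186.8] [ 0.6    -0.2848  0.028 ] 0.0285 0.0304
top o 191 [349.4 212.5] [ 0.5182 -0.3104  0.028 ] 0.0287 0.0302
top o 201 [358.8 238.7] [ 0.4365 -0.3352  0.028 ] 0.0286 0.0304
top b 144 [317.7 193.6] [ 0.5791 -0.2138  0.028 ] 0.0288 0.0301
top b 54 [330.5 222.6] [ 0.4872 -0.2501  0.028 ] 0.0294 0.0304
top b 159 [336.5 246.8] [ 0.4127 -0.265   0.028 ] 0.0281 0.0296
scene o 141 [156.1 232. ] [ 0.4412 -0.3423  0.028 ] 0.0297 0.0309
scene o 149 [175.8 242.6] [ 0.5227 -0.3175  0.028 ] 0.0294 0.031
scene o 154 [196.5 253.6] [ 0.6047 -0.2923  0.028 ] 0.0295 0.0316
```

View pics/m1.png

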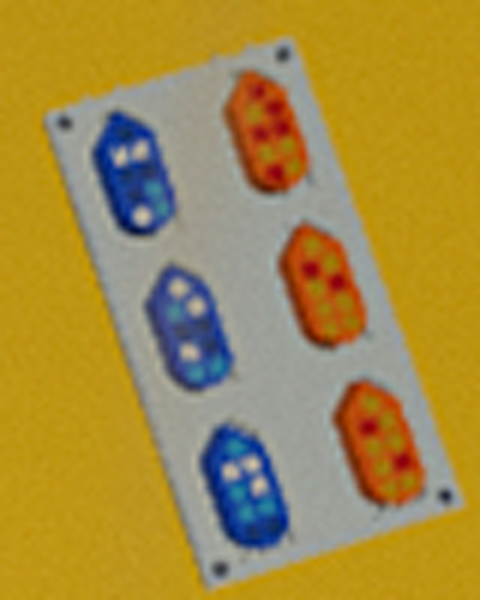

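View pics/m2.png

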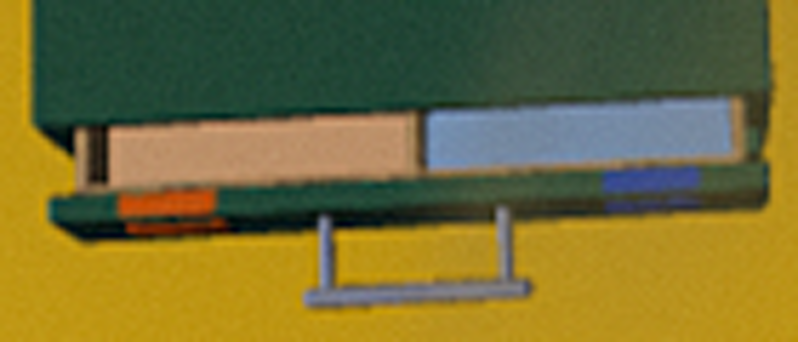

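The mould crop shows all six pieces with their points up (+x). Mould corners in crop pixels are (48,112), (292,40), (462,500) and (208,588). The drawer crop shows the handle bar from (305,298) to (530,288) and the drawer already partly open. Next I'll fit the handle line and the mould using both cameras.

```bash
cat >> h.py <<'E'
def cloud(F):
    fx,fy,cx,cy=F['k']; v,u=np.mgrid[:384,:512]; d=F['d']
    P=np.stack([(u-cx)/fx*d,(v-cy)/fy*d,d],-1)@F['T'][:3,:3].T+F['T'][:3,3]
    P[d==0]=np.nan; return P
E
python3 - <<'E'
from h import *
for n in ('top0','scene0'):
    F=load(n); P=cloud(F).reshape(-1,3); 
    def sel(x0,x1,y0,y1,z0,z1): 
        q=P; return q[(q[:,0]>x0)&(q[:,0]<x1)&(q[:,1]>y0)&(q[:,1]<y1)&(q[:,2]>z0)&(q[:,2]<z1)]
    H=sel(.53,.575,.07,.21,.08,.105)
    print(n,'handle n',len(H),H.mean(0).round(4) if len(H) else '', np.polyfit(H[:,1],H[:,0],1).round(4),H[:,1].min(),H[:,1].max(),'zmax',np.percentile(H[:,2],[10,50,90]).round(4))
    C=sel(.6,.95,-.1,.4,.12,.145); 
    r=cv2.minAreaRect(C[:,:2].astype(np.float32)*1000); print('chest top',r,np.median(C[:,2]))
    B=sel(.32,.48,-.08,.08,.025,.05); print('bowl',B.min(0).round(3),B.max(0).round(3))
    K=sel(.6,.72,-.02,.3,.04,.07); print('floor z',np.median(K[:,2]),len(K))
    rgb=F['p'].reshape(-1,3).astype(int); 
    g=(abs(P[:,0]-.51)<.16)&(abs(P[:,1]+.27)<.14)&(P[:,2]<.02)&(rgb[:,2]>100)&(abs(rgb[:,0]-rgb[:,2])<50)
    m=(g.reshape(384,512)*255).astype(np.uint8); m=cv2.morphologyEx(m,cv2.MORPH_OPEN,np.ones((3,3)))
    G=P[m.ravel()>0]; r=cv2.minAreaRect(G[:,:2].astype(np.float32)*1000); print('mould',r,np.median(G[:,2]))
F=load('top0')
c=[pt(F,296+u/6-.5,165+v/6-.5,z=.014) for u,v in [(48,112),(292,40),(462,500),(208,588)]]
c=np.array(c); print(c.round(4),c.mean(0).round(4),[np.linalg.norm(c[i]-c[i-1]).round(4) for i in range(4)])
d=(c[0]+c[1]-c[2]-c[3]); print(np.degrees(np.arctan2(d[1],d[0])))
E
```

```text
top0 handle n 181 [0.5519 0.1394 0.0942] [-0.0408  0.5575] 0.08218967444026377 0.19872479860541237 zmax [0.0916 0.0944 0.0969]
chest top ((750.1326293945312, 148.58338928222656), (226.0274200439453, 380.1097106933594), 2.2278859615325928) 0.13146419533553466
bowl [ 0.34  -0.051  0.025] [0.439 0.05  0.046]
floor z 0.05668445987134585 997
mould ((511.1813049316406, -277.4316101074219), (263.7592468261719, 146.66273498535156), 17.22378158569336) 0.012688398941764323
scene0 handle n 94 [0.5552 0.1346 0.0936] [-0.0328  0.5596] 0.07926095498099262 0.19439635994734517 zmax [0.0903 0.094  0.0964]
chest top ((751.24072265625, 144.76055908203125), (228.42698669433594, 384.25677490234375), 2.1793646812438965) 0.13119222106825823
bowl [ 0.339 -0.056  0.025] [0.442 0.05  0.046]
floor z nan 0
mould ((510.6905212402344, -279.6202697753906), (264.4438781738281, 140.89157104492188), 17.364139556884766) 0.013654880400125302
[[ 0.6156 -0.1723  0.014 ]
 [ 0.6534 -0.3043  0.014 ]
 [ 0.4085 -0.3799  0.014 ]
 [ 0.365  -0.2464  0.014 ]] [ 0.5106 -0.2757  0.014 ] [np.float64(0.2613), np.float64(0.1373), np.float64(0.2563), np.float64(0.1404)]
16.811464657701734
  return _methods._mean(a, axis=axis, dtype=dtype,
  ret = ret.dtype.type(ret / rcount)
```

Both cameras agree. The handle axis is at about (0.553, 0.138, 0.090), the chest yaw is 2.2°, and the mould centre is (0.511, -0.278) with yaw 17.2°. I'm moving above the handle.

```bash
P="python3 -m pendant"
$P '[[0.783,-0.96,0,0,0,-0.297,-0.1],[0.783,-0.96,0,0,0,-0.297,-0.1],[0.783,-0.96,0,0,0,-0.297,-0.1],[0.783,-0.96,0,0,0,-0.297,-0.1]]' 60
$P '[[0.783,-0.96,0,0,0,-0.297,-0.1],[0.783,-0.96,0,0,0,-0.297,-0.1],[0.783,-0.96,0,0,0,-0.297,-0.1],[0.783,-0.96,0,0,0,-0.297,-0.1]]'
$P '[[0.783,-0.96,0,0,0,-0.297,-0.1],[0.783,-0.96,0,0,0,-0.297,-0.1],[0.783,-0.96,0,0,0,-0.297,-0.1],[0.783,-0.96,0,0,0,-0.297,-0.1]]'
$P '[[0.783,-0.96,0,0,0,-0.297,-0.1],[0.783,-0.96,0,0,0,-0.297,-0.1],[0.783,-0.96,0,0,0,-0.297,-0.1],[0.783,-0.96,0,0,0,-0.297,-0.1],[0.783,-0.96,0,0,0,-0.297,-0.1],[0.783,-0.96,0,0,0,-0.297,-0.1]]'
python3 - <<'E'
from h import *
st(); snap('wrist','w1')
F=load('w1');P=cloud(F).reshape(-1,3)
H=P[(abs(P[:,0]-.553)<.03)&(abs(P[:,1]-.138)<.08)&(P[:,2]>.08)&(P[:,2]<.105)]
print(len(H),H.mean(0).round(4),H.min(0).round(4),H.max(0).round(4),np.polyfit(H[:,1],H[:,0],1).round(4))
E
```

```text
time_s: 0.5
tool_pos: [0.2767, 0.4789, 0.2315]
orientation: [0.94, 2.995, -0.002]
contact_force: [0.2, 0.1, 0.2]
opening: 0.449
grip_force: 0.0
time_s: 0.9
tool_pos: [0.3695, 0.3632, 0.2315]
orientation: [1.392, 2.814, -0.001]
contact_force: [0.4, 0.8, -0.7]
opening: 0.45
grip_force: 0.0
time_s: 1.3
tool_pos: [0.4626, 0.2475, 0.2314]
orientation: [1.811, 2.564, -0.001]
contact_force: [-1.2, -0.1, -1.2]
opening: 0.453
grip_force: 0.0
time_s: 1.9
tool_pos: [0.552, 0.1399, 0.231]
orientation: [-2.174, -2.267, 0.001]
contact_force: [0.1, 0.9, -0.1]
opening: 0.452
grip_force: 0.0
{'time_s': 1.9, 'tool_pos': [0.552, 0.14, 0.231], 'orientation': [-2.174, -2.267, 0.001], 'contact_force': [0.091, 0.932, -0.102], 'opening': 0.452, 'grip_force': 0.0, 'q': [-0.713, 0.215, 0.449, 1.635, -0.096, 1.314, -0.207]}
1875 [0.5561 0.1435 0.0939] [0.5444 0.078  0.0891] [0.5829 0.198  0.0969] [-0.0172  0.5585]
```

View pics/w1.png

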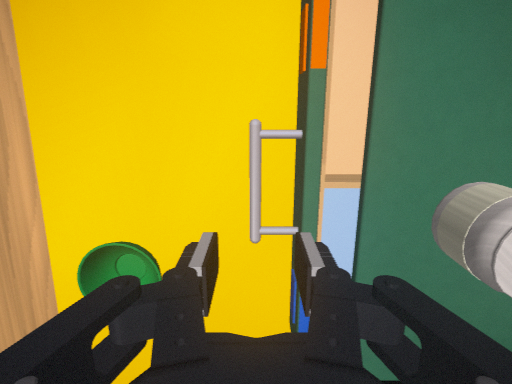

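The wrist view shows the handle bar in column 255, rows 122–240, with posts at rows 133 and 230. The bowl is clear at lower left.

```bash
python3 - <<'E'
from h import *
F=load('w1')
for v in (122,145,180,215,240): print(pt(F,255,v).round(4), pt(F,255,v,z=.0945).round(4))
print(pt(F,300,180).round(3),pt(F,312,180).round(3),pt(F,355,250).round(3),pt(F,366,180).round(3),pt(F,372,100).round(3))
E
```

```text
[0.5489 0.1955 0.0948] [0.5489 0.1954 0.0945]
[0.5497 0.1753 0.095 ] [0.5497 0.1752 0.0945]
[0.5511 0.143  0.0952] [0.5511 0.1429 0.0945]
[0.5525 0.1085 0.0949] [0.5525 0.1083 0.0945]
[0.5536 0.0826 0.0953] [0.5536 0.0823 0.0945]
[0.593 0.144 0.092] [0.6   0.149 0.113] [0.642 0.09  0.124] [0.641 0.155 0.131] [0.637 0.217 0.129]
```

```bash
P="python3 -m pendant"
$P '[[0,0,-0.675,0,0,0,-0.1],[0,0,-0.675,0,0,0,-0.1],[0,0,-0.675,0,0,0,-0.1]]'
$P '[[0,0,-0.3,0,0,0,-0.1],[0,0,-0.675,0,0,0,-0.1],[0,0,-0.675,0,0,0,-0.1],[0,0,-0.675,0,0,0,-0.1]]'
$P '[[0,0,0,0,0,0,-1],[0,0,0,0,0,0,-1],[0,0,0,0,0,0,-1],[0,0,0,0,0,0,-1],[0,0,0,0,0,0,-1]]' 60
```

```text
time_s: 2.25
tool_pos: [0.5494, 0.1394, 0.1464]
orientation: [-2.172, -2.266, 0.01]
contact_force: [-0.4, 1.1, 0.1]
opening: 0.452
grip_force: 0.0
time_s: 2.65
tool_pos: [0.5536, 0.1399, 0.0712]
orientation: [2.175, 2.266, 0.003]
contact_force: [0.6, 0.3, 0.1]
opening: 0.45
grip_force: 0.0
time_s: 3.15
tool_pos: [0.5531, 0.1394, 0.0705]
orientation: [2.176, 2.266, 0.003]
contact_force: [-0.8, 0.7, 6.5]
opening: 0.101
grip_force: 58.5
```

```bash
P="python3 -m pendant"
$P '[[-0.1,-0.004,0,0,0,0,-1],[-0.2,-0.008,0,0,0,0,-1],[-0.3,-0.012,0,0,0,0,-1],[-0.4,-0.015,0,0,0,0,-1],[-0.5,-0.019,0,0,0,0,-1],[-0.6,-0.023,0,0,0,0,-1],[-0.7,-0.027,0,0,0,0,-1],[-0.8,-0.031,0,0,0,0,-1],[-0.9,-0.035,0,0,0,0,-1],[-0.95,-0.037,0,0,0,0,-1],[-0.95,-0.037,0,0,0,0,-1]]'
$P '[[-0.04,-0.001,0,0,0,0,-1],[-0.08,-0.003,0,0,0,0,-1],[-0.08,-0.003,0,0,0,0,-1]]'
```

```text
time_s: 4.25
tool_pos: [0.4384, 0.1349, 0.0704]
orientation: [-2.176, -2.266, -0.003]
contact_force: [-1.1, 0.4, 9.2]
opening: 0.103
grip_force: 60.3
time_s: 4.55
tool_pos: [0.4292, 0.1345, 0.0704]
orientation: [2.176, 2.266, 0.003]
contact_force: [-0.9, 0.6, 9.5]
opening: 0.103
grip_force: 60.3
```

```bash
P="python3 -m pendant"
$P '[[-0.04,-0.001,0,0,0,0,-1],[-0.06,-0.002,0,0,0,0,-1],[-0.06,-0.002,0,0,0,0,-1]]'
$P '[[-0.03,-0.001,0,0,0,0,-1],[-0.04,-0.002,0,0,0,0,-1],[-0.04,-0.002,0,0,0,0,-1]]'
$P '[[-0.03,-0.001,0,0,0,0,-1],[-0.04,-0.002,0,0,0,0,-1],[-0.04,-0.002,0,0,0,0,-1]]'
```

```text
time_s: 4.85
tool_pos: [0.4222, 0.1343, 0.0704]
orientation: [2.176, 2.266, 0.003]
contact_force: [-1.9, 0.3, 9.6]
opening: 0.109
grip_force: 60.4
time_s: 5.15
tool_pos: [0.4175, 0.1341, 0.0704]
orientation: [2.176, 2.265, 0.004]
contact_force: [-0.7, 0.9, 8.6]
opening: 0.106
grip_force: 60.3
time_s: 5.45
tool_pos: [0.4129, 0.1339, 0.0704]
orientation: [2.176, 2.265, 0.004]
contact_force: [0.7, 0.5, 8.2]
opening: 0.11
grip_force: 60.2
```

```bash
P="python3 -m pendant"
$P '[[-0.03,-0.001,0,0,0,0,-1],[-0.04,-0.002,0,0,0,0,-1],[-0.04,-0.002,0,0,0,0,-1]]'
$P '[[-0.03,-0.001,0,0,0,0,-1],[-0.04,-0.002,0,0,0,0,-1],[-0.04,-0.002,0,0,0,0,-1]]'
python3 - <<'E'
from h import *
st(); snap('wrist','w2'); snap('top','top1')
F=load('top1');P=cloud(F).reshape(-1,3)
H=P[(P[:,0]>.37)&(P[:,0]<.6)&(abs(P[:,1]-.25)<.05)&(P[:,2]>.105)&(P[:,2]<.125)]
print(len(H),np.percentile(H[:,0],[2,10,50,90,98]).round(4))
F=load('top0');P=cloud(F).reshape(-1,3)
H=P[(P[:,0]>.37)&(P[:,0]<.62)&(abs(P[:,1]-.25)<.05)&(P[:,2]>.105)&(P[:,2]<.125)]
print(len(H),np.percentile(H[:,0],[2,10,50,90,98]).round(4))
E
```

```text
time_s: 5.75
tool_pos: [0.4129, 0.1339, 0.0707]
orientation: [2.172, 2.26, 0.017]
contact_force: [30.4, 4.3, -24.2]
opening: 0.105
grip_force: 58.5
time_s: 6.05
tool_pos: [0.4128, 0.1339, 0.071]
orientation: [2.169, 2.254, 0.03]
contact_force: [59.2, 9.0, -53.8]
opening: 0.104
grip_force: 57.8
{'time_s': 6.05, 'tool_pos': [0.413, 0.134, 0.071], 'orientation': [2.169, 2.254, 0.03], 'contact_force': [59.225, 8.968, -53.84], 'opening': 0.104, 'grip_force': 57.838, 'q': [-0.81, 0.055, 0.4, 2.16, -0.021, 0.908, -0.36]}
95 [0.4473 0.4498 0.4581 0.4615 0.4638]
191 [0.5857 0.5872 0.5935 0.601  0.6041]
```

The drawer hit its stop at tool x = 0.413. I'll ease off, release, lift, and measure the bays.

```bash
P="python3 -m pendant"
$P '[[0.07,0.003,0,0,0,0,-1],[0.07,0.003,0,0,0,0,-0.1],[0.07,0.003,0,0,0,0,-0.1],[0.07,0.003,0,0,0,0,-0.1]]'
$P '[[0,0,0.3,0,0,0,-0.1],[0,0,0.7,0,0,0,-0.1],[0,0,1,0,0,0,-0.1],[0,0,1,0,0,0,-0.1],[0,0,1,0,0,0,-0.1]]'
$P '[[0.2,-0.3,0.6,0,0,-0.1,0.2],[0.3,-0.6,1,0,0,-0.2,0.2],[0.4,-1,1,0,0,-0.2,0.2],[0.4,-1,1,0,0,-0.3,0.2],[0.4,-1,1,0,0,-0.35,0.2],[0.4,-1,1,0,0,-0.35,0.2]]'
python3 - <<'E'
from h import *
st(); snap('top','top2')
F=load('top2');P=cloud(F).reshape(-1,3)
rgb=F['p'].reshape(-1,3); hsv=cv2.cvtColor(F['p'],cv2.COLOR_RGB2HSV).reshape(-1,3).astype(int)
m=(P[:,0]>.42)&(P[:,0]<.66)&(P[:,1]>-.06)&(P[:,1]<.35)&(abs(P[:,2]-.057)<.008)
for nm,c in (('blue',(hsv[:,0]>95)&(hsv[:,0]<130)),('or',(hsv[:,0]<20))):
    Q=P[m&c]; print(nm,len(Q),np.percentile(Q,[1,50,99],0).round(4).tolist(),cv2.minAreaRect(Q[:,:2].astype(np.float32)))
H=P[(P[:,0]>.37)&(P[:,0]<.6)&(abs(P[:,1]-.25)<.05)&(P[:,2]>.105)&(P[:,2]<.125)]
print(len(H),np.percentile(H[:,0],[2,10,50,90,98]).round(4))
E
```

```text
time_s: 6.55
tool_pos: [0.4101, 0.1328, 0.069]
orientation: [-2.176, -2.265, 0.002]
contact_force: [-0.5, -0.3, -0.1]
opening: 0.45
grip_force: 0.0
time_s: 7.05
tool_pos: [0.4108, 0.1332, 0.1897]
orientation: [-2.176, -2.266, -0.002]
contact_force: [-0.6, -0.2, -1.1]
opening: 0.45
grip_force: 0.0
time_s: 7.65
tool_pos: [0.4586, 0.0124, 0.3082]
orientation: [-2.555, -1.827, 0.003]
contact_force: [-0.6, -0.0, 0.3]
opening: 0.6
grip_force: 0.0
{'time_s': 7.65, 'tool_pos': [0.459, 0.012, 0.308], 'orientation': [-2.555, -1.827, 0.003], 'contact_force': [-0.631, -0.024, 0.258], 'opening': 0.6, 'grip_force': 0.0, 'q': [-0.691, -0.112, 0.524, 1.773, 0.056, 1.468, -0.504]}
blue 454 [[0.622, -0.0187, 0.0511], [0.6424, 0.0729, 0.0567], [0.6579, 0.1412, 0.0617]] ((0.6395538449287415, 0.05901145935058594), (0.034978579729795456, 0.1663363128900528), 2.5691163539886475)
or 2951 [[0.4771, 0.1507, 0.0516], [0.5616, 0.2308, 0.0568], [0.6483, 0.3107, 0.0622]] ((0.564100980758667, 0.2099156379699707), (0.17536474764347076, 0.20311693847179413), 2.0191032886505127)
195 [0.4498 0.452  0.4579 0.4639 0.47  ]
```

View pics/top2.png

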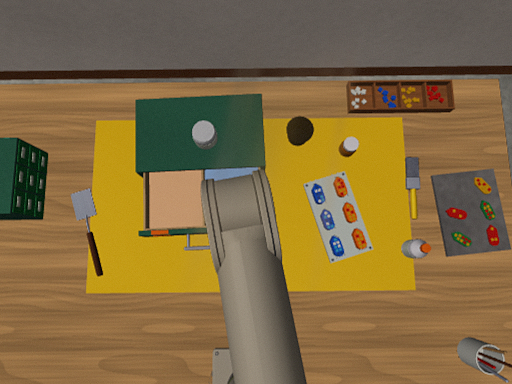

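The drawer is fully out: the orange bay shows at about (175,200), and the arm hides the blue bay. The bay floor is at z = 0.0567 and the mould is untouched. Next is the wrist camera over the mould.

```bash
P="python3 -m pendant"
$P '[[0,-0.4,0,0,0,-0.1,0.2],[0,-0.847,0,0,0,-0.25,0.2],[0,-0.847,0,0,0,-0.3,0.2],[0,-0.847,0,0,0,-0.3,0.2]]'
$P '[[0,-0.4,0,0,0,-0.1,0.2],[0,-0.847,0,0,0,-0.25,0.2],[0,-0.847,0,0,0,-0.3,0.2],[0,-0.847,0,0,0,-0.3,0.2]]'
$P '[[0.03,-0.4,0,0,0,-0.1,0.2],[0.03,-0.847,0,0,0,-0.25,0.2],[0.03,-0.847,0,0,0,-0.3,0.2],[0.03,-0.847,0,0,0,-0.3,0.2],[0.03,-0.847,0,0,0,-0.3,0.2],[0.03,-0.847,0,0,0,-0.3,0.2]]'
cat >> h.py <<'E'
def pieces(n, zt=.0295, box=(.33,.70,-.42,-.13), zlo=.024, zhi=.036):
    "teardrop rects from wrist picture: centroid of the top faces, projected on z=zt, with long axis"
    F=load(n);P=cloud(F); hsv=cv2.cvtColor(F['p'],cv2.COLOR_RGB2HSV).astype(int)
    Z=P[...,2]; top=(Z>zlo)&(Z<zhi)&(P[...,0]>box[0])&(P[...,0]<box[1])&(P[...,1]>box[2])&(P[...,1]<box[3])
    m=cv2.morphologyEx(top.astype(np.uint8)*255,cv2.MORPH_OPEN,np.ones((3,3)))
    k,l,s,c=cv2.connectedComponentsWithStats(m); out=[]
    for i in range(1,k):
        if s[i,4]<300: continue
        vv,uu=np.where(l==i); Q=P[vv,uu]
        r=cv2.minAreaRect(Q[:,:2].astype(np.float32)*1000); e=Q[:,:2]-Q[:,:2].mean(0)
        w,V=np.linalg.eigh(e.T@e); a=np.degrees(np.arctan2(V[1,1],V[0,1]))%180
        h=np.median(hsv[vv,uu,0]); 
        print('b' if h>60 else 'o',s[i,4],'px',(uu.mean().round(),vv.mean().round()),'rect c',np.round(r[0],1),'size',np.round(r[1],1),'ang',a.round(1),'z',np.median(Q[:,2]).round(4))
E
python3 - <<'E'
from h import *
st(); snap('wrist','w3'); pieces('w3')
E
```

```text
time_s: 8.1
tool_pos: [0.4584, -0.0889, 0.3083]
orientation: [-2.808, -1.408, 0.002]
contact_force: [1.9, 1.0, -0.2]
opening: 0.604
grip_force: 0.0
time_s: 8.5
tool_pos: [0.459, -0.1895, 0.3085]
orientation: [-2.992, -0.955, 0.002]
contact_force: [0.6, 0.1, -0.3]
opening: 0.598
grip_force: 0.0
time_s: 9.1
tool_pos: [0.4635, -0.2895, 0.3091]
orientation: [-3.103, -0.482, -0.0]
contact_force: [-0.8, 0.5, -0.1]
opening: 0.6
grip_force: 0.0
{'time_s': 9.1, 'tool_pos': [0.464, -0.289, 0.309], 'orientation': [-3.103, -0.482, -0.0], 'contact_force': [-0.778, 0.486, -0.137], 'opening': 0.6, 'grip_force': 0.0, 'q': [-0.331, 0.154, 0.916, 1.584, -0.124, 1.465, -0.67]}
b 1128 px (np.float64(231.0), np.float64(54.0)) rect c [ 580.8 -218.2] size [64.  29.3] ang 17.6 z 0.0294
o 1122 px (np.float64(289.0), np.float64(55.0)) rect c [ 602.8 -289.3] size [63.3 30.1] ang 16.6 z 0.0294
b 934 px (np.float64(232.0), np.float64(124.0)) rect c [ 498.7 -243.7] size [62.8 28.5] ang 16.7 z 0.0295
o 936 px (np.float64(287.0), np.float64(125.0)) rect c [ 520.1 -315.1] size [62.9 29.7] ang 17.2 z 0.0296
b 820 px (np.float64(232.0), np.float64(186.0)) rect c [ 416.9 -269.2] size [64.7 30. ] ang 16.6 z 0.0296
o 810 px (np.float64(284.0), np.float64(186.0)) rect c [ 439.3 -339.7] size [64.5 30. ] ang 18.0 z 0.0297
```

View pics/w3.png

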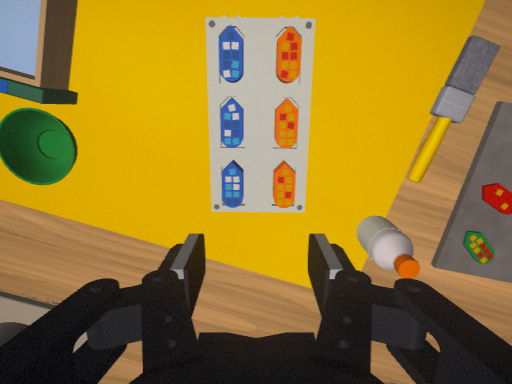

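All six pieces are clear in this view: blue in column 231, orange in column 287, rows 54, 124 and 186. Tops are at z = 0.0295 and yaw is about 17.2°, matching the mould fit. I'll pick the nearest blue at (0.4169, -0.2692).

```bash
P="python3 -m pendant"
$P '[[-0.2,0.08,-0.4,0,0,-0.008,0.1],[-0.39,0.168,-0.8,0,0,-0.008,0.1],[-0.39,0.168,-1,0,0,-0.008,0.1],[-0.39,0.168,-1,0,0,-0.008,0.1]]'
$P '[[0,0,-0.4,0,0,0,0.1],[0,0,-0.8,0,0,0,0.1],[0,0,-1,0,0,0,0.1],[0,0,-1,0,0,0,0.1],[0,0,-1,0,0,0,0.1]]'
python3 -c "
from h import *
st()"
```

```text
time_s: 9.55
tool_pos: [0.4138, -0.2691, 0.1864]
orientation: [-3.103, -0.464, 0.006]
contact_force: [-0.5, -0.4, -0.2]
opening: 0.552
grip_force: 0.0
time_s: 10.05
tool_pos: [0.4173, -0.2722, 0.0711]
orientation: [3.106, 0.461, 0.002]
contact_force: [0.5, -0.1, 0.8]
opening: 0.553
grip_force: 0.0
{'time_s': 10.05, 'tool_pos': [0.417, -0.272, 0.071], 'orientation': [3.106, 0.461, 0.002], 'contact_force': [0.501, -0.101, 0.756], 'opening': 0.553, 'grip_force': 0.0, 'q': [-0.282, 0.286, 0.872, 2.007, -0.267, 0.963, -0.552]}
```

```bash
P="python3 -m pendant"
$P '[[0,0.022,-0.25,0,0,0,0.1],[0,0.022,-0.4,0,0,0,0.1],[0,0.022,-0.475,0,0,0,0.1],[0,0.022,-0.475,0,0,0,0.1]]'
$P '[[0,0,0,0,0,0,-1],[0,0,0,0,0,0,-1],[0,0,0,0,0,0,-1],[0,0,0,0,0,0,-1],[0,0,0,0,0,0,-1]]' 60
$P '[[0,0,0.1,0,0,0,-1],[0,0,0.3,0,0,0,-1],[0,0,0.6,0,0,0,-1],[0,0,1,0,0,0,-1],[0,0,1,0,0,0,-1],[0,0,1,0,0,0,-1]]'
```

```text
time_s: 10.45
tool_pos: [0.4167, -0.2692, 0.0133]
orientation: [3.107, 0.46, 0.001]
contact_force: [0.1, -0.4, 0.0]
opening: 0.543
grip_force: 0.0
time_s: 10.95
tool_pos: [0.4171, -0.2697, 0.0141]
orientation: [3.107, 0.459, 0.004]
contact_force: [-1.4, 1.0, 6.9]
opening: 0.339
grip_force: 59.5
time_s: 11.55
tool_pos: [0.4167, -0.2692, 0.1341]
orientation: [3.107, 0.459, 0.006]
contact_force: [-0.8, 0.7, -0.6]
opening: 0.339
grip_force: 39.3
```

```bash
P="python3 -m pendant"
$P '[[0.1,0.3,0.2,0,0,-0.082,-1],[0.3,0.6,0.2,0,0,-0.082,-1],[0.454,0.896,0.2,0,0,-0.082,-1],[0.454,0.896,0.2,0,0,-0.082,-1]]'
$P '[[0.2,0.4,0,0,0,-0.082,-1],[0.4,0.8,0,0,0,-0.082,-1],[0.454,0.896,0,0,0,-0.082,-1],[0.454,0.896,0,0,0,-0.082,-1]]'
$P '[[0.2,0.4,0,0,0,-0.082,-1],[0.4,0.8,0,0,0,-0.082,-1],[0.454,0.896,0,0,0,-0.082,-1],[0.454,0.896,0,0,0,-0.082,-1],[0.454,0.896,0,0,0,-0.082,-1]]'
$P '[[0,0,-0.3,0,0,0,-1],[0,0,-0.5,0,0,0,-1],[0,0,-0.5,0,0,0,-1],[0,0,-0.5,0,0,0,-1]]'
python3 -c "
from h import *
st(); snap('wrist','w4')"
```

```text
time_s: 11.95
tool_pos: [0.472, -0.156, 0.1555]
orientation: [-3.122, -0.337, 0.002]
contact_force: [-1.6, -1.5, -0.9]
opening: 0.331
grip_force: 65.3
time_s: 12.35
tool_pos: [0.5252, -0.0509, 0.1553]
orientation: [3.135, 0.199, -0.003]
contact_force: [0.3, -1.3, -1.2]
opening: 0.332
grip_force: 65.3
time_s: 12.85
tool_pos: [0.5787, 0.0516, 0.1558]
orientation: [3.139, 0.054, -0.002]
contact_force: [0.2, -1.2, -0.8]
opening: 0.331
grip_force: 65.3
time_s: 13.25
tool_pos: [0.5791, 0.0516, 0.097]
orientation: [3.14, 0.053, -0.0]
contact_force: [-1.0, 0.5, 0.2]
opening: 0.333
grip_force: 65.3
{'time_s': 13.25, 'tool_pos': [0.579, 0.052, 0.097], 'orientation': [3.14, 0.053, -0.0], 'contact_force': [-1.044, 0.451, 0.16], 'opening': 0.333, 'grip_force': 65.337, 'q': [-0.743, 0.417, 0.711, 1.767, -0.305, 1.072, -1.463]}
```

View pics/w4.png

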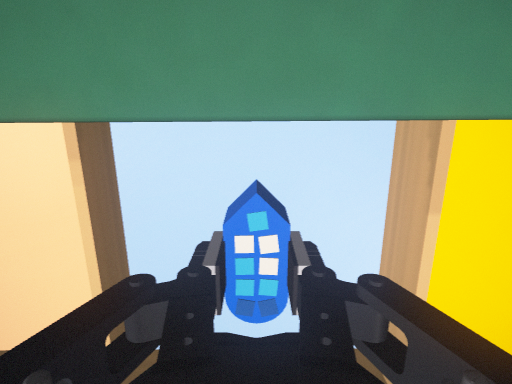

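The blue piece is held square in the blue bay, with the walls at columns 110 and 393 and the piece at column 257. I'll lower, release, and go back for the middle blue.

```bash
P="python3 -m pendant"
$P '[[0,0,-0.1,0,0,0,-1],[0,0,-0.2,0,0,0,-1],[0,0,-0.23,0,0,0,-1],[0,0,-0.23,0,0,0,-1]]'
$P '[[0,0,0,0,0,0,-0.06],[0,0,0,0,0,0,-0.06],[0,0,0.4,0,0,0,-0.06],[0,0,0.75,0,0,0,-0.06],[0,0,0.75,0,0,0,-0.06]]'
$P '[[-0.223,-0.4,0,0,0,0.08,0.1],[-0.223,-0.82,0,0,0,0.08,0.1],[-0.223,-0.82,0,0,0,0.08,0.1]]'
$P '[[-0.223,-0.4,0,0,0,0.08,0.1],[-0.223,-0.82,0,0,0,0.08,0.1],[-0.223,-0.82,0,0,0,0.08,0.1]]'
$P '[[-0.223,-0.4,0,0,0,0.08,0.1],[-0.223,-0.82,0,0,0,0.08,0.1],[-0.223,-0.82,0,0,0,0.08,0.1],[-0.223,-0.82,0,0,0,0.08,0.1]]'
python3 -c "
from h import *
st(); snap('wrist','w5'); pieces('w5')"
```

```text
time_s: 13.7
tool_pos: [0.5787, 0.0534, 0.0679]
orientation: [3.14, 0.056, -0.002]
contact_force: [0.4, 0.1, -0.6]
opening: 0.331
grip_force: 65.3
time_s: 14.2
tool_pos: [0.5825, 0.0533, 0.1648]
orientation: [-3.139, -0.055, -0.014]
contact_force: [-0.3, -0.6, -1.6]
opening: 0.47
grip_force: 0.0
time_s: 14.5
tool_pos: [0.5515, -0.0519, 0.1597]
orientation: [3.135, 0.175, 0.002]
contact_force: [-0.2, 0.1, -0.9]
opening: 0.55
grip_force: 0.0
time_s: 14.8
tool_pos: [0.5242, -0.1502, 0.1596]
orientation: [3.125, 0.305, 0.002]
contact_force: [0.3, 1.0, 0.1]
opening: 0.546
grip_force: 0.0
time_s: 15.2
tool_pos: [0.4986, -0.2434, 0.1589]
orientation: [3.109, 0.443, 0.0]
contact_force: [0.1, 1.0, 0.4]
opening: 0.545
grip_force: 0.0
{'time_s': 15.2, 'tool_pos': [0.499, -0.243, 0.159], 'orientation': [3.109, 0.443, 0.0], 'contact_force': [0.127, 0.966, 0.391], 'opening': 0.545, 'grip_force': 0.0, 'q': [-0.348, 0.298, 0.854, 1.781, -0.242, 1.172, -0.709]}
o 2591 px (np.float64(342.0), np.float64(84.0)) rect c [ 603.4 -288.8] size [64.5 30.7] ang 17.0 z 0.0295
b 2502 px (np.float64(254.0), np.float64(86.0)) rect c [ 581.6 -218.1] size [64.1 29.9] ang 17.0 z 0.0295
o 2009 px (np.float64(337.0), np.float64(184.0)) rect c [ 521.4 -314.1] size [65.9 30.4] ang 17.9 z 0.0296
b 1962 px (np.float64(256.0), np.float64(185.0)) rect c [ 499.4 -243.3] size [65.1 29.8] ang 17.1 z 0.0296
```

```bash
P="python3 -m pendant"
$P '[[0.005,0,-0.4,0,0,0.015,0.1],[0.005,0,-0.8,0,0,0.015,0.1],[0.005,0,-1,0,0,0.015,0.1],[0.005,0,-1,0,0,0.015,0.1]]'
$P '[[0,0,-0.15,0,0,0,0.1],[0,0,-0.2,0,0,0,0.1],[0,0,-0.2,0,0,0,0.1]]'
$P '[[0,0,0,0,0,0,-1],[0,0,0,0,0,0,-1],[0,0,0,0,0,0,-1],[0,0,0,0,0,0,-1],[0,0,0,0,0,0,-1]]' 60
$P '[[0,0,0.1,0,0,0,-1],[0,0,0.3,0,0,0,-1],[0,0,0.6,0,0,0,-1],[0,0,1,0,0,0,-1],[0,0,1,0,0,0,-1],[0,0,1,0,0,0,-1]]'
```

```text
time_s: 15.65
tool_pos: [0.4981, -0.2387, 0.0355]
orientation: [-3.102, -0.477, 0.009]
contact_force: [-0.2, -0.5, 0.8]
opening: 0.55
grip_force: 0.0
time_s: 15.95
tool_pos: [0.5001, -0.2409, 0.0153]
orientation: [-3.105, -0.476, -0.0]
contact_force: [0.0, -0.8, 1.4]
opening: 0.549
grip_force: 0.0
time_s: 16.45
tool_pos: [0.5006, -0.2418, 0.0163]
orientation: [3.105, 0.474, 0.003]
contact_force: [-1.1, 1.9, 7.0]
opening: 0.329
grip_force: 60.0
time_s: 17.05
tool_pos: [0.5003, -0.2419, 0.1365]
orientation: [3.105, 0.474, 0.005]
contact_force: [-0.2, 0.9, -2.3]
opening: 0.333
grip_force: 59.3
```

```bash
P="python3 -m pendant"
$P '[[0,0.3,0.17,0,0,-0.085,-1],[0.03,0.6,0.17,0,0,-0.085,-1],[0.074,0.708,0.17,0,0,-0.085,-1]]'
$P '[[0.03,0.4,0,0,0,-0.085,-1],[0.074,0.708,0,0,0,-0.085,-1],[0.074,0.708,0,0,0,-0.085,-1]]'
$P '[[0.03,0.4,0,0,0,-0.085,-1],[0.074,0.708,0,0,0,-0.085,-1],[0.074,0.708,0,0,0,-0.085,-1],[0.074,0.708,0,0,0,-0.085,-1]]'
$P '[[0,0,-0.3,0,0,0,-1],[0,0,-0.5,0,0,0,-1],[0,0,-0.5,0,0,0,-1],[0,0,-0.5,0,0,0,-1]]'
python3 -c "
from h import *
st(); snap('wrist','w6'); F=load('w6')
cv2.imwrite('pics/w6s.png',cv2.resize(F['p'][:,:,::-1],None,fx=.7,fy=.7))"
```

```text
time_s: 17.35
tool_pos: [0.5083, -0.153, 0.1545]
orientation: [-3.121, -0.34, 0.002]
contact_force: [-0.5, 0.4, -0.5]
opening: 0.335
grip_force: 59.6
time_s: 17.65
tool_pos: [0.5176, -0.066, 0.154]
orientation: [-3.133, -0.208, 0.003]
contact_force: [0.6, -0.8, -0.5]
opening: 0.331
grip_force: 59.6
time_s: 18.05
tool_pos: [0.5258, 0.0132, 0.1544]
orientation: [3.14, 0.059, -0.002]
contact_force: [0.1, -0.7, -1.4]
opening: 0.324
grip_force: 59.7
time_s: 18.45
tool_pos: [0.5261, 0.0116, 0.0955]
orientation: [3.14, 0.053, -0.001]
contact_force: [-0.3, 0.1, -0.1]
opening: 0.332
grip_force: 59.7
{'time_s': 18.45, 'tool_pos': [0.526, 0.012, 0.095], 'orientation': [3.14, 0.053, -0.001], 'contact_force': [-0.274, 0.14, -0.116], 'opening': 0.332, 'grip_force': 59.67, 'q': [-0.778, 0.296, 0.772, 1.913, -0.239, 1.028, -1.44]}
```

View pics/w6s.png

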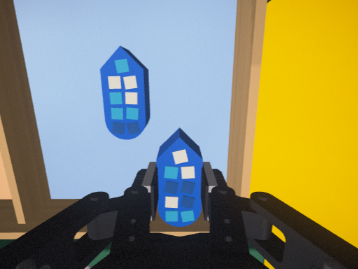

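The first blue lies at (125,95). The second is held at (180,185), with about 6 mm between the right finger and the side wall, so I'll shift it slightly inward before lowering.

```bash
P="python3 -m pendant"
$P '[[0.03,0.025,-0.1,0,0,0,-1],[0.03,0.025,-0.19,0,0,0,-1],[0.03,0.025,-0.215,0,0,0,-1],[0.03,0.025,-0.215,0,0,0,-1]]'
$P '[[0,0,0,0,0,0,-0.1],[0,0,0,0,0,0,-0.1],[0,0,0.4,0,0,0,-0.1],[0,0,0.75,0,0,0,-0.1],[0,0,0.75,0,0,0,-0.1]]'
$P '[[0.15,-0.4,0,0,0,0.085,0.1],[0.15,-0.646,0,0,0,0.085,0.1],[0.15,-0.646,0,0,0,0.085,0.1]]'
$P '[[0.15,-0.4,0,0,0,0.085,0.1],[0.15,-0.646,0,0,0,0.085,0.1],[0.15,-0.646,0,0,0,0.085,0.1]]'
$P '[[0.14,-0.4,0,0,0,0.085,0.1],[0.14,-0.646,0,0,0,0.085,0.1],[0.14,-0.646,0,0,0,0.085,0.1],[0.14,-0.646,0,0,0,0.085,0.1]]'
python3 -c "
from h import *
st(); snap('wrist','w7'); pieces('w7')"
```

```text
time_s: 18.9
tool_pos: [0.53, 0.0162, 0.0691]
orientation: [3.141, 0.057, -0.0]
contact_force: [0.2, 0.4, -0.3]
opening: 0.336
grip_force: 59.8
time_s: 19.4
tool_pos: [0.5327, 0.016, 0.1644]
orientation: [-3.139, -0.055, -0.012]
contact_force: [0.3, 0.8, 0.3]
opening: 0.453
grip_force: 0.0
time_s: 19.7
tool_pos: [0.5474, -0.0667, 0.1595]
orientation: [3.134, 0.185, 0.0]
contact_force: [-0.3, 0.4, 0.1]
opening: 0.556
grip_force: 0.0
time_s: 20.0
tool_pos: [0.5649, -0.1439, 0.1594]
orientation: [3.122, 0.325, -0.001]
contact_force: [-0.0, 0.2, -0.0]
opening: 0.552
grip_force: 0.0
time_s: 20.4
tool_pos: [0.5824, -0.2164, 0.1589]
orientation: [-3.106, -0.471, 0.001]
contact_force: [0.6, -0.4, 0.7]
opening: 0.552
grip_force: 0.0
{'time_s': 20.4, 'tool_pos': [0.582, -0.216, 0.159], 'orientation': [-3.106, -0.471, 0.001], 'contact_force': [0.61, -0.354, 0.668], 'opening': 0.552, 'grip_force': 0.0, 'q': [-0.321, 0.463, 0.798, 1.599, -0.346, 1.228, -0.727]}
b 1947 px (np.float64(257.0), np.float64(187.0)) rect c [ 581.6 -218.1] size [65.5 29.9] ang 17.5 z 0.0296
o 1991 px (np.float64(338.0), np.float64(187.0)) rect c [ 603.2 -288.9] size [64.5 30.5] ang 18.3 z 0.0297
```

```bash
P="python3 -m pendant"
$P '[[-0.005,-0.02,-0.4,0,0,0,0.1],[-0.005,-0.02,-0.8,0,0,0,0.1],[-0.005,-0.02,-1,0,0,0,0.1],[-0.005,-0.02,-1,0,0,0,0.1]]'
$P '[[0,0,-0.15,0,0,0,0.1],[0,0,-0.2,0,0,0,0.1],[0,0,-0.2,0,0,0,0.1]]'
$P '[[0,0,0,0,0,0,-1],[0,0,0,0,0,0,-1],[0,0,0,0,0,0,-1],[0,0,0,0,0,0,-1],[0,0,0,0,0,0,-1]]' 60
$P '[[0,0,0.1,0,0,0,-1],[0,0,0.3,0,0,0,-1],[0,0,0.6,0,0,0,-1],[0,0,1,0,0,0,-1],[0,0,1,0,0,0,-1],[0,0,1,0,0,0,-1]]'
$P '[[-0.05,0.3,0.17,0,0,-0.085,-1],[-0.1,0.6,0.17,0,0,-0.085,-1],[-0.153,0.853,0.17,0,0,-0.085,-1],[-0.153,0.853,0.17,0,0,-0.085,-1]]'
$P '[[-0.05,0.4,0,0,0,-0.085,-1],[-0.153,0.853,0,0,0,-0.085,-1],[-0.153,0.853,0,0,0,-0.085,-1],[-0.153,0.853,0,0,0,-0.085,-1]]'
$P '[[-0.05,0.4,0,0,0,-0.085,-1],[-0.153,0.853,0,0,0,-0.085,-1],[-0.153,0.853,0,0,0,-0.085,-1],[-0.153,0.853,0,0,0,-0.085,-1],[-0.153,0.853,0,0,0,-0.085,-1]]'
```

```text
time_s: 20.85
tool_pos: [0.5801, -0.2158, 0.0358]
orientation: [-3.102, -0.477, 0.009]
contact_force: [-0.4, 0.3, 0.3]
opening: 0.548
grip_force: 0.0
time_s: 21.15
tool_pos: [0.5822, -0.2183, 0.0154]
orientation: [-3.105, -0.475, -0.0]
contact_force: [0.2, 0.4, 0.3]
opening: 0.554
grip_force: 0.0
time_s: 21.65
tool_pos: [0.5828, -0.2191, 0.0166]
orientation: [3.105, 0.474, 0.003]
contact_force: [-2.0, 1.2, 7.0]
opening: 0.329
grip_force: 60.0
time_s: 22.25
tool_pos: [0.5826, -0.219, 0.137]
orientation: [3.105, 0.474, 0.004]
contact_force: [-0.7, 0.2, -1.7]
opening: 0.332
grip_force: 59.4
time_s: 22.65
tool_pos: [0.563, -0.1108, 0.1543]
orientation: [-3.12, -0.345, 0.004]
contact_force: [-0.6, 0.2, -1.4]
opening: 0.334
grip_force: 59.7
time_s: 23.05
tool_pos: [0.5446, -0.0123, 0.1549]
orientation: [-3.135, -0.201, 0.003]
contact_force: [0.2, -1.3, -0.7]
opening: 0.337
grip_force: 59.8
time_s: 23.55
tool_pos: [0.5273, 0.0858, 0.1556]
orientation: [3.14, 0.052, -0.0]
contact_force: [-0.8, -1.8, -1.0]
opening: 0.333
grip_force: 59.9
```

```bash
P="python3 -m pendant"
$P '[[-0.015,0.022,-0.3,0,0,0,-1],[-0.015,0.022,-0.6,0,0,0,-1],[-0.015,0.022,-0.69,0,0,0,-1],[-0.015,0.022,-0.713,0,0,0,-1],[-0.015,0.022,-0.713,0,0,0,-1]]'
$P '[[0,0,0,0,0,0,-0.1],[0,0,0,0,0,0,-0.1],[0,0,0.4,0,0,0,-0.1],[0,0,0.75,0,0,0,-0.1],[0,0,0.75,0,0,0,-0.1]]'
$P '[[-0.183,-0.4,0.2,0,0,0.063,0.1],[-0.183,-0.892,0.2,0,0,0.063,0.1],[-0.183,-0.892,0.2,0,0,0.063,0.1],[-0.183,-0.892,0.2,0,0,0.063,0.1]]'
python3 -c "
from h import *
snap('top','top3'); F=load('top3')
cv2.imwrite('pics/top3s.png',cv2.resize(F['p'][80:300,120:440,::-1],None,fx=2.4,fy=2.4,interpolation=cv2.INTER_CUBIC))"
$P '[[-0.183,-0.4,0,0,0,0.063,0.1],[-0.183,-0.892,0,0,0,0.063,0.1],[-0.183,-0.892,0,0,0,0.063,0.1],[-0.183,-0.892,0,0,0,0.063,0.1]]'
$P '[[-0.183,-0.4,0,0,0,0.063,0.1],[-0.183,-0.892,0,0,0,0.063,0.1],[-0.183,-0.892,0,0,0,0.063,0.1],[-0.183,-0.892,0,0,0,0.063,0.1]]'
$P '[[-0.183,-0.4,0,0,0,0.063,0.1],[-0.183,-0.892,0,0,0,0.063,0.1],[-0.183,-0.892,0,0,0,0.063,0.1],[-0.183,-0.892,0,0,0,0.063,0.1],[-0.183,-0.892,0,0,0,0.063,0.1]]'
python3 -c "
from h import *
st(); snap('wrist','w8'); pieces('w8')"
```

```text
time_s: 24.05
tool_pos: [0.526, 0.0898, 0.0711]
orientation: [3.141, 0.053, 0.001]
contact_force: [0.8, -0.2, -0.5]
opening: 0.334
grip_force: 59.9
time_s: 24.55
tool_pos: [0.5284, 0.0913, 0.1662]
orientation: [-3.137, -0.055, -0.013]
contact_force: [0.1, 0.1, -0.3]
opening: 0.45
grip_force: 0.0
time_s: 24.95
tool_pos: [0.5033, -0.019, 0.1852]
orientation: [-3.137, -0.152, -0.003]
contact_force: [0.5, 1.2, -0.1]
opening: 0.549
grip_force: 0.0
time_s: 25.4
tool_pos: [0.4814, -0.124, 0.1844]
orientation: [3.131, 0.26, 0.001]
contact_force: [0.1, 0.4, 0.1]
opening: 0.554
grip_force: 0.0
time_s: 25.8
tool_pos: [0.4597, -0.2302, 0.1841]
orientation: [3.12, 0.365, -0.001]
contact_force: [0.8, 0.5, 0.5]
opening: 0.549
grip_force: 0.0
time_s: 26.3
tool_pos: [0.4386, -0.3346, 0.1836]
orientation: [-3.104, -0.473, 0.001]
contact_force: [0.8, 0.7, -0.3]
opening: 0.551
grip_force: 0.0
{'time_s': 26.3, 'tool_pos': [0.439, -0.335, 0.184], 'orientation': [-3.104, -0.473, 0.001], 'contact_force': [0.789, 0.749, -0.265], 'opening': 0.551, 'grip_force': 0.0, 'q': [-0.311, 0.323, 1.062, 1.763, -0.299, 1.232, -0.439]}
o 752 px (np.float64(262.0), np.float64(11.0)) rect c [ 581.  -295.6] size [18.6 29.2] ang 107.4 z 0.0294
o 2078 px (np.float64(261.0), np.float64(89.0)) rect c [ 520.9 -314.2] size [64.4 30. ] ang 17.5 z 0.0295
o 1641 px (np.float64(261.0), np.float64(181.0)) rect c [ 439.3 -339.6] size [65.6 29.5] ang 17.5 z 0.0296
```

View pics/top3s.png

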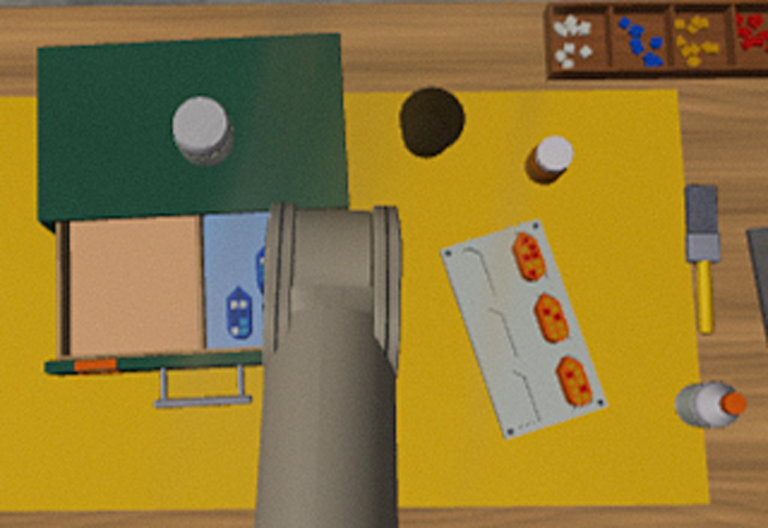

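The blue bay holds its pieces, and the blue side of the mould is empty. The three oranges are still seated at crop (530,255), (552,318) and (575,381). I'll pick the near orange at (0.4393, -0.3396).

```bash
P="python3 -m pendant"
$P '[[0.005,-0.042,-0.4,0,0,0,0.1],[0.005,-0.042,-0.8,0,0,0,0.1],[0.005,-0.042,-1,0,0,0,0.1],[0.005,-0.042,-1,0,0,0,0.1]]'
$P '[[0,0,-0.3,0,0,0,0.1],[0,0,-0.4,0,0,0,0.1],[0,0,-0.4,0,0,0,0.1],[0,0,-0.4,0,0,0,0.1]]'
$P '[[0,0,0,0,0,0,-1],[0,0,0,0,0,0,-1],[0,0,0,0,0,0,-1],[0,0,0,0,0,0,-1],[0,0,0,0,0,0,-1]]' 60
$P '[[0,0,0.1,0,0,0,-1],[0,0,0.3,0,0,0,-1],[0,0,0.6,0,0,0,-1],[0,0,1,0,0,0,-1],[0,0,1,0,0,0,-1],[0,0,1,0,0,0,-1]]'
$P '[[0.06,0.3,0.2,0,0,-0.051,-1],[0.15,0.7,0.2,0,0,-0.051,-1],[0.224,0.945,0.2,0,0,-0.051,-1],[0.224,0.945,0.2,0,0,-0.051,-1]]'
$P '[[0.1,0.4,0,0,0,-0.051,-1],[0.2,0.8,0,0,0,-0.051,-1],[0.224,0.945,0,0,0,-0.051,-1],[0.224,0.945,0,0,0,-0.051,-1]]'
$P '[[0.1,0.4,0,0,0,-0.051,-1],[0.2,0.8,0,0,0,-0.051,-1],[0.224,0.945,0,0,0,-0.051,-1],[0.224,0.945,0,0,0,-0.051,-1]]'
$P '[[0.1,0.4,0,0,0,-0.051,-1],[0.2,0.8,0,0,0,-0.051,-1],[0.224,0.945,0,0,0,-0.051,-1],[0.224,0.945,0,0,0,-0.051,-1]]'
$P '[[0.1,0.4,0,0,0,-0.051,-1],[0.2,0.8,0,0,0,-0.051,-1],[0.224,0.945,0,0,0,-0.051,-1],[0.224,0.945,0,0,0,-0.051,-1],[0.224,0.945,0,0,0,-0.051,-1]]'
```

```text
time_s: 26.75
tool_pos: [0.4374, -0.3385, 0.0613]
orientation: [-3.102, -0.473, 0.006]
contact_force: [0.6, -0.2, -0.0]
opening: 0.548
grip_force: 0.0
time_s: 27.15
tool_pos: [0.4388, -0.3424, 0.0178]
orientation: [3.105, 0.47, 0.002]
contact_force: [-0.2, 0.0, 0.4]
opening: 0.551
grip_force: 0.0
time_s: 27.65
tool_pos: [0.4385, -0.3411, 0.0177]
orientation: [-3.104, -0.469, -0.002]
contact_force: [-3.9, 9.0, 14.4]
opening: 0.332
grip_force: 59.5
time_s: 28.25
tool_pos: [0.4387, -0.3428, 0.1381]
orientation: [3.105, 0.469, 0.005]
contact_force: [0.3, 0.9, -1.9]
opening: 0.335
grip_force: 60.2
time_s: 28.65
tool_pos: [0.4662, -0.2237, 0.1594]
orientation: [-3.114, -0.396, 0.001]
contact_force: [0.3, 0.3, 0.0]
opening: 0.333
grip_force: 60.2
time_s: 29.05
tool_pos: [0.4919, -0.1126, 0.1596]
orientation: [-3.126, -0.31, 0.002]
contact_force: [-0.2, -0.7, -1.4]
opening: 0.333
grip_force: 60.2
time_s: 29.45
tool_pos: [0.5186, -0.0005, 0.1596]
orientation: [3.133, 0.224, -0.001]
contact_force: [-0.1, -0.5, -1.1]
opening: 0.332
grip_force: 60.2
time_s: 29.85
tool_pos: [0.5457, 0.1121, 0.1597]
orientation: [3.137, 0.139, -0.001]
contact_force: [-0.6, -0.2, -0.7]
opening: 0.332
grip_force: 60.2
time_s: 30.35
tool_pos: [0.5729, 0.2213, 0.1602]
orientation: [3.139, 0.047, 0.0]
contact_force: [0.3, -0.4, 0.5]
opening: 0.332
grip_force: 60.2
```

```bash
P="python3 -m pendant"
$P '[[0,0.03,-0.3,0,0,0,-1],[0,0.03,-0.6,0,0,0,-1],[0,0.03,-0.7,0,0,0,-1],[0,0.03,-0.74,0,0,0,-1],[0,0.03,-0.74,0,0,0,-1]]'
$P '[[0,0,0,0,0,0,-0.1],[0,0,0,0,0,0,-0.1],[0,0,0.4,0,0,0,-0.1],[0,0,0.9,0,0,0,-0.1],[0,0,0.9,0,0,0,-0.1]]'
python3 -c "
from h import *
st(); snap('wrist','w9'); pieces('w9',box=(.4,.66,-.05,.33),zlo=.075,zhi=.09)"
$P '[[-0.1,-0.4,0,0,0,0.051,0.1],[-0.1,-0.903,0,0,0,0.051,0.1],[-0.1,-0.903,0,0,0,0.051,0.1],[-0.1,-0.903,0,0,0,0.051,0.1]]'
$P '[[-0.1,-0.4,0,0,0,0.051,0.1],[-0.1,-0.903,0,0,0,0.051,0.1],[-0.1,-0.903,0,0,0,0.051,0.1],[-0.1,-0.903,0,0,0,0.051,0.1]]'
$P '[[-0.1,-0.4,0,0,0,0.051,0.1],[-0.1,-0.903,0,0,0,0.051,0.1],[-0.1,-0.903,0,0,0,0.051,0.1],[-0.1,-0.903,0,0,0,0.051,0.1]]'
$P '[[-0.1,-0.4,0,0,0,0.051,0.1],[-0.1,-0.903,0,0,0,0.051,0.1],[-0.1,-0.903,0,0,0,0.051,0.1],[-0.1,-0.903,0,0,0,0.051,0.1]]'
$P '[[-0.05,-0.4,0,0,0,0.051,0.1],[-0.05,-0.903,0,0,0,0.051,0.1],[-0.05,-0.903,0,0,0,0.051,0.1],[-0.05,-0.903,0,0,0,0.051,0.1],[-0.05,-0.903,0,0,0,0.051,0.1]]'
python3 -c "
from h import *
st(); snap('wrist','w10'); pieces('w10')"
```

```text
time_s: 30.85
tool_pos: [0.573, 0.227, 0.0723]
orientation: [3.141, 0.049, 0.001]
contact_force: [-0.3, -0.8, -0.5]
opening: 0.333
grip_force: 60.2
time_s: 31.35
tool_pos: [0.5751, 0.2284, 0.1859]
orientation: [-3.137, -0.05, -0.012]
contact_force: [1.8, 1.0, -0.1]
opening: 0.447
grip_force: 0.0
{'time_s': 31.35, 'tool_pos': [0.575, 0.228, 0.186], 'orientation': [-3.137, -0.05, -0.012], 'contact_force': [1.782, 0.979, -0.144], 'opening': 0.447, 'grip_force': 0.0, 'q': [-1.151, 0.467, 0.935, 1.588, -0.39, 1.277, -1.694]}
o 947 px (np.float64(361.0), np.float64(198.0)) rect c [567.  141.1] size [142.7   1.5] ang 2.3 z 0.0827
o 826 px (np.float64(161.0), np.float64(193.0)) rect c [566.5 307.3] size [129.6   1.4] ang 2.3 z 0.0828
b 2679 px (np.float64(465.0), np.float64(194.0)) rect c [581.1  53. ] size [66.1 31.7] ang 2.8 z 0.0821
o 2318 px (np.float64(258.0), np.float64(195.0)) rect c [574.6 226.9] size [65.3 30. ] ang 1.6 z 0.0821
b 2221 px (np.float64(493.0), np.float64(252.0)) rect c [528.7  18.5] size [65.8 31.3] ang 6.1 z 0.0822
b 2121 px (np.float64(411.0), np.float64(251.0)) rec
[... 722 characters left out ...]
25, -0.2045, 0.179]
orientation: [3.118, 0.385, -0.001]
contact_force: [0.8, 1.6, 0.4]
opening: 0.549
grip_force: 0.0
time_s: 33.5
tool_pos: [0.52, -0.3101, 0.1787]
orientation: [-3.104, -0.474, 0.0]
contact_force: [-0.3, 0.9, 0.0]
opening: 0.549
grip_force: 0.0
{'time_s': 33.5, 'tool_pos': [0.52, -0.31, 0.179], 'orientation': [-3.104, -0.474, 0.0], 'contact_force': [-0.262, 0.867, 0.004], 'opening': 0.549, 'grip_force': 0.0, 'q': [-0.282, 0.468, 0.987, 1.626, -0.406, 1.27, -0.489]}
o 2142 px (np.float64(261.0), np.float64(88.0)) rect c [ 603.2 -289.2] size [63.9 29.4] ang 17.0 z 0.0295
o 1720 px (np.float64(260.0), np.float64(181.0)) rect c [ 521.  -313.8] size [65.1 29.8] ang 17.7 z 0.0296
```

```bash
P="python3 -m pendant"
$P '[[0.008,-0.033,-0.4,0,0,0,0.1],[0.008,-0.033,-0.8,0,0,0,0.1],[0.008,-0.033,-1,0,0,0,0.1],[0.008,-0.033,-1,0,0,0,0.1]]'
$P '[[0,0,-0.3,0,0,0,0.1],[0,0,-0.37,0,0,0,0.1],[0,0,-0.37,0,0,0,0.1],[0,0,-0.37,0,0,0,0.1]]'
$P '[[0,0,0,0,0,0,-1],[0,0,0,0,0,0,-1],[0,0,0,0,0,0,-1],[0,0,0,0,0,0,-1],[0,0,0,0,0,0,-1]]' 60
$P '[[0,0,0.1,0,0,0,-1],[0,0,0.3,0,0,0,-1],[0,0,0.6,0,0,0,-1],[0,0,1,0,0,0,-1],[0,0,1,0,0,0,-1],[0,0,1,0,0,0,-1]]'
$P '[[0,0.3,0.2,0,0,-0.051,-1],[0,0.7,0.2,0,0,-0.051,-1],[0,0.845,0.2,0,0,-0.051,-1],[0,0.845,0.2,0,0,-0.051,-1]]'
$P '[[0,0.4,0,0,0,-0.051,-1],[0.01,0.8,0,0,0,-0.051,-1],[0.01,0.845,0,0,0,-0.051,-1],[0.01,0.845,0,0,0,-0.051,-1]]'
$P '[[0,0.4,0,0,0,-0.051,-1],[0,0.8,0,0,0,-0.051,-1],[0,0.845,0,0,0,-0.051,-1],[0,0.845,0,0,0,-0.051,-1]]'
$P '[[0,0.4,0,0,0,-0.051,-1],[0.01,0.8,0,0,0,-0.051,-1],[0.01,0.845,0,0,0,-0.051,-1],[0.01,0.845,0,0,0,-0.051,-1]]'
$P '[[0,0.4,0,0,0,-0.051,-1],[0,0.8,0,0,0,-0.051,-1],[0,0.845,0,0,0,-0.051,-1],[0,0.845,0,0,0,-0.051,-1],[0,0.845,0,0,0,-0.051,-1]]'
```

```text
time_s: 33.95
tool_pos: [0.5186, -0.3133, 0.056]
orientation: [-3.102, -0.474, 0.007]
contact_force: [-0.5, 0.3, 0.1]
opening: 0.55
grip_force: 0.0
time_s: 34.35
tool_pos: [0.5203, -0.3175, 0.0168]
orientation: [3.105, 0.47, 0.002]
contact_force: [-1.0, 0.1, 0.4]
opening: 0.549
grip_force: 0.0
time_s: 34.85
tool_pos: [0.5199, -0.316, 0.0167]
orientation: [-3.104, -0.47, -0.002]
contact_force: [-5.4, 8.5, 14.1]
opening: 0.327
grip_force: 60.1
time_s: 35.45
tool_pos: [0.52, -0.318, 0.1369]
orientation: [3.105, 0.468, 0.005]
contact_force: [-0.2, 0.1, -0.7]
opening: 0.331
grip_force: 60.1
time_s: 35.85
tool_pos: [0.5196, -0.2121, 0.158]
orientation: [-3.115, -0.393, 0.002]
contact_force: [0.2, 0.0, -0.7]
opening: 0.333
grip_force: 60.1
time_s: 36.25
tool_pos: [0.5204, -0.1134, 0.1585]
orientation: [-3.126, -0.307, 0.001]
contact_force: [-0.6, -0.9, -1.4]
opening: 0.329
grip_force: 60.1
time_s: 36.65
tool_pos: [0.5205, -0.0135, 0.1588]
orientation: [3.133, 0.221, -0.0]
contact_force: [-0.7, 0.2, -1.3]
opening: 0.33
grip_force: 60.1
time_s: 37.05
tool_pos: [0.5221, 0.0869, 0.1588]
orientation: [3.137, 0.135, 0.0]
contact_force: [-0.1, -0.2, -1.0]
opening: 0.331
grip_force: 60.1
time_s: 37.55
tool_pos: [0.5225, 0.186, 0.1591]
orientation: [3.14, 0.045, 0.0]
contact_force: [-0.5, -0.3, -0.3]
opening: 0.333
grip_force: 60.1
```

```bash
P="python3 -m pendant"
$P '[[0.005,0.005,-0.3,0,0,0,-1],[0.005,0.005,-0.6,0,0,0,-1],[0.005,0.005,-0.7,0,0,0,-1],[0.005,0.005,-0.735,0,0,0,-1],[0.005,0.005,-0.735,0,0,0,-1]]'
$P '[[0,0,0,0,0,0,-0.1],[0,0,0,0,0,0,-0.1],[0,0,0.4,0,0,0,-0.1],[0,0,0.9,0,0,0,-0.1],[0,0,0.9,0,0,0,-0.1]]'
python3 -c "
from h import *
snap('wrist','w11'); pieces('w11',box=(.49,.63,-.01,.3),zlo=.076,zhi=.088)"
$P '[[0.135,-0.4,0,0,0,0.051,0.1],[0.135,-0.805,0,0,0,0.051,0.1],[0.135,-0.805,0,0,0,0.051,0.1],[0.135,-0.805,0,0,0,0.051,0.1]]'
$P '[[0.135,-0.4,0,0,0,0.051,0.1],[0.135,-0.805,0,0,0,0.051,0.1],[0.135,-0.805,0,0,0,0.051,0.1],[0.135,-0.805,0,0,0,0.051,0.1]]'
$P '[[0.135,-0.4,0,0,0,0.051,0.1],[0.135,-0.805,0,0,0,0.051,0.1],[0.135,-0.805,0,0,0,0.051,0.1],[0.135,-0.805,0,0,0,0.051,0.1]]'
$P '[[0.135,-0.4,0,0,0,0.051,0.1],[0.135,-0.805,0,0,0,0.051,0.1],[0.135,-0.805,0,0,0,0.051,0.1],[0.135,-0.805,0,0,0,0.051,0.1]]'
$P '[[0.135,-0.4,0,0,0,0.051,0.1],[0.135,-0.805,0,0,0,0.051,0.1],[0.135,-0.805,0,0,0,0.051,0.1],[0.135,-0.805,0,0,0,0.051,0.1],[0.135,-0.805,0,0,0,0.051,0.1]]'
python3 -c "
from h import *
st(); snap('wrist','w12'); pieces('w12')"
```

```text
time_s: 38.05
tool_pos: [0.523, 0.1891, 0.0716]
orientation: [3.141, 0.049, 0.001]
contact_force: [-0.7, 0.6, -0.8]
opening: 0.337
grip_force: 60.1
time_s: 38.55
tool_pos: [0.525, 0.1904, 0.1846]
orientation: [-3.137, -0.05, -0.01]
contact_force: [0.7, -0.0, 0.6]
opening: 0.451
grip_force: 0.0
b 3007 px (np.float64(432.0), np.float64(132.0)) rect c [581.2  53.1] size [65.6 31.7] ang 2.3 z 0.0821
o 2733 px (np.float64(212.0), np.float64(133.0)) rect c [574.3 227. ] size [65.1 30.3] ang 1.3 z 0.082
o 2343 px (np.float64(258.0), np.float64(194.0)) rect c [525.2 188.9] size [65.  29.9] ang 1.8 z 0.0821
b 2637 px (np.float64(465.0), np.float64(197.0)) rect c [529.1  15.7] size [65.5 31.7] ang 3.0 z 0.0822
b 2469 px (np.float64(377.0), np.float64(197.0)) rect c [526.1  89.5] size [65.1 31.2] ang 3.1 z 0.0821
time_s: 39.0
tool_pos: [0.5382, 0.0926, 0.1784]
orientation: [-3.138, -0.131, 0.001]
contact_force: [0.8, 1.4, -0.3]
opening: 0.551
grip_force: 0.0
time_s: 39.4
tool_pos: [0.5546, -0.0028, 0.1784]
orientation: [-3.134, -0.217, 0.001]
contact_force: [0.4, 0.9, 0.4]
opening: 0.549
grip_force: 0.0
time_s: 39.8
tool_pos: [0.571, -0.0988, 0.1783]
orientation: [-3.127, -0.302, 0.001]
contact_force: [-1.0, 0.1, -0.4]
opening: 0.556
grip_force: 0.0
time_s: 40.2
tool_pos: [0.5875, -0.1951, 0.1782]
orientation: [-3.117, -0.386, 0.001]
contact_force: [0.3, -0.2, -0.8]
opening: 0.549
grip_force: 0.0
time_s: 40.7
tool_pos: [0.6047, -0.2893, 0.1783]
orientation: [-3.104, -0.475, -0.0]
contact_force: [0.2, 1.0, 0.2]
opening: 0.549
grip_force: 0.0
{'time_s': 40.7, 'tool_pos': [0.605, -0.289, 0.178], 'orientation': [-3.104, -0.475, -0.0], 'contact_force': [0.245, 1.006, 0.161], 'opening': 0.549, 'grip_force': 0.0, 'q': [-0.236, 0.613, 0.922, 1.436, -0.492, 1.336, -0.555]}
o 1719 px (np.float64(255.0), np.float64(182.0)) rect c [ 603.  -288.8] size [64.5 29.7] ang 17.2 z 0.0296
```

```bash
P="python3 -m pendant"
$P '[[-0.008,0.025,-0.4,0,0,0,0.1],[-0.008,0.025,-0.8,0,0,0,0.1],[-0.008,0.025,-1,0,0,0,0.1],[-0.008,0.025,-1,0,0,0,0.1]]'
$P '[[0,0,-0.3,0,0,0,0.1],[0,0,-0.37,0,0,0,0.1],[0,0,-0.37,0,0,0,0.1],[0,0,-0.37,0,0,0,0.1]]'
$P '[[0,0,0,0,0,0,-1],[0,0,0,0,0,0,-1],[0,0,0,0,0,0,-1],[0,0,0,0,0,0,-1],[0,0,0,0,0,0,-1]]' 60
$P '[[0,0,0.1,0,0,0,-1],[0,0,0.3,0,0,0,-1],[0,0,0.6,0,0,0,-1],[0,0,1,0,0,0,-1],[0,0,1,0,0,0,-1],[0,0,1,0,0,0,-1]]'
$P '[[-0.05,0.3,0.2,0,0,-0.051,-1],[-0.135,0.7,0.2,0,0,-0.051,-1],[-0.135,0.923,0.2,0,0,-0.051,-1],[-0.135,0.923,0.2,0,0,-0.051,-1]]'
$P '[[-0.05,0.4,0,0,0,-0.051,-1],[-0.135,0.8,0,0,0,-0.051,-1],[-0.135,0.923,0,0,0,-0.051,-1],[-0.135,0.923,0,0,0,-0.051,-1]]'
$P '[[-0.05,0.4,0,0,0,-0.051,-1],[-0.135,0.8,0,0,0,-0.051,-1],[-0.135,0.923,0,0,0,-0.051,-1],[-0.135,0.923,0,0,0,-0.051,-1]]'
$P '[[-0.05,0.4,0,0,0,-0.051,-1],[-0.135,0.8,0,0,0,-0.051,-1],[-0.135,0.923,0,0,0,-0.051,-1],[-0.135,0.923,0,0,0,-0.051,-1]]'
$P '[[-0.05,0.4,0,0,0,-0.051,-1],[-0.135,0.8,0,0,0,-0.051,-1],[-0.135,0.923,0,0,0,-0.051,-1],[-0.135,0.923,0,0,0,-0.051,-1],[-0.135,0.923,0,0,0,-0.051,-1]]'
```

```text
time_s: 41.15
tool_pos: [0.6013, -0.286, 0.055]
orientation: [-3.102, -0.473, 0.007]
contact_force: [0.7, -0.2, 0.1]
opening: 0.552
grip_force: 0.0
time_s: 41.55
tool_pos: [0.6033, -0.2899, 0.0164]
orientation: [3.105, 0.47, 0.003]
contact_force: [0.1, -0.8, 0.9]
opening: 0.546
grip_force: 0.0
time_s: 42.05
tool_pos: [0.6034, -0.2903, 0.0165]
orientation: [3.105, 0.469, 0.004]
contact_force: [-1.0, 1.6, 6.6]
opening: 0.334
grip_force: 60.3
time_s: 42.65
tool_pos: [0.6029, -0.2903, 0.1365]
orientation: [3.105, 0.468, 0.004]
contact_force: [-0.7, 1.1, -1.1]
opening: 0.335
grip_force: 59.4
time_s: 43.05
tool_pos: [0.5865, -0.1731, 0.1571]
orientation: [-3.113, -0.396, 0.002]
contact_force: [0.5, 0.1, -0.9]
opening: 0.334
grip_force: 59.7
time_s: 43.45
tool_pos: [0.5696, -0.0651, 0.1575]
orientation: [-3.125, -0.31, 0.002]
contact_force: [0.8, -0.3, -0.8]
opening: 0.333
grip_force: 59.8
time_s: 43.85
tool_pos: [0.5537, 0.044, 0.1579]
orientation: [3.133, 0.224, -0.001]
contact_force: [0.2, -1.7, -1.2]
opening: 0.335
grip_force: 59.9
time_s: 44.25
tool_pos: [0.5378, 0.1539, 0.1581]
orientation: [3.138, 0.139, 0.0]
contact_force: [-0.2, -0.4, -0.5]
opening: 0.336
grip_force: 59.9
time_s: 44.75
tool_pos: [0.5226, 0.2607, 0.1584]
orientation: [3.14, 0.046, 0.001]
contact_force: [0.0, -0.6, -1.2]
opening: 0.334
grip_force: 59.9
```

```bash
P="python3 -m pendant"
$P '[[-0.005,0.005,-0.3,0,0,0,-1],[-0.005,0.005,-0.6,0,0,0,-1],[-0.005,0.005,-0.7,0,0,0,-1],[-0.005,0.005,-0.73,0,0,0,-1],[-0.005,0.005,-0.73,0,0,0,-1]]'
$P '[[0,0,0,0,0,0,-0.1],[0,0,0,0,0,0,-0.1],[0,0,0.4,0,0,0,-0.1],[0,0,0.9,0,0,0,-0.1],[0,0,0.9,0,0,0,-0.1]]'
$P '[[-0.2,-0.2,0.3,0,0,0.1,-0.1],[-0.467,-0.542,0.5,0,0,0.25,-0.1],[-0.467,-0.542,0.5,0,0,0.4,-0.1],[-0.467,-0.542,0.5,0,0,0.55,-0.1],[-0.467,-0.542,0.5,0,0,0.75,-0.1],[-0.467,-0.542,0.5,0,0,0.75,-0.1],[-0.467,-0.542,0.5,0,0,0.75,-0.1]]'
python3 -c "
from h import *
st(); snap('wrist','w13'); snap('top','top4'); pieces('w13',box=(.48,.63,-.01,.3),zlo=.076,zhi=.088); pieces('w13')
F=load('w13'); G=load('top4')
cv2.imwrite('pics/c13.png',np.hstack([F['p'][:,:,::-1],G['p'][:,130:400,::-1]]))"
```

```text
time_s: 45.25
tool_pos: [0.5217, 0.2634, 0.0717]
orientation: [3.141, 0.048, 0.001]
contact_force: [-0.1, -0.8, -0.6]
opening: 0.333
grip_force: 59.9
time_s: 45.75
tool_pos: [0.5234, 0.265, 0.1848]
orientation: [-3.137, -0.05, -0.01]
contact_force: [0.7, 0.0, -0.0]
opening: 0.45
grip_force: 0.0
time_s: 46.45
tool_pos: [0.4648, 0.1995, 0.2391]
orientation: [-2.881, -1.251, -0.001]
contact_force: [0.1, -0.7, 0.0]
opening: 0.45
grip_force: 0.0
{'time_s': 46.45, 'tool_pos': [0.465, 0.199, 0.239], 'orientation': [-2.881, -1.251, -0.001], 'contact_force': [0.093, -0.678, 0.032], 'opening': 0.45, 'grip_force': 0.0, 'q': [-1.52, 0.058, 1.081, 1.802, -0.054, 1.312, -1.177]}
o 2107 px (np.float64(322.0), np.float64(78.0)) rect c [574.3 226.8] size [64.8 30.1] ang 0.9 z 0.082
o 2046 px (np.float64(254.0), np.float64(88.0)) rect c [523.  263.4] size [65.6 30. ] ang 1.8 z 0.082
o 661 px (np.float64(367.0), np.float64(157.0)) rect c [555.3 140.8] size [149.2   1.4] ang 2.3 z 0.0822
o 1805 px (np.float64(308.0), np.float64(145.0)) rect c [525.6 189. ] size [64.9 30.3] ang 1.7 z 0.0821
b 1693 px (np.float64(434.0), np.float64(205.0)) rect c [581.   53.2] size [65.6 31.4] ang 1.3 z 0.082
b 1603 px (np.float64(370.0), np.float64(215.0)) rect c [526.3  89.8] size [65.8 31.2] ang 1.9 z 0.0821
b 1404 px (np.float64(415.0), np.float64(259.0)) rect c [529.8  15.8] size [64.5 31.7] ang 178.5 z 0.0821
```

View pics/c13.png

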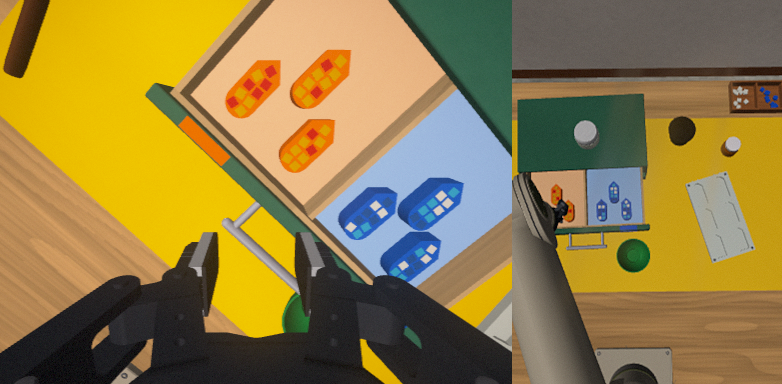

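All six pieces are in their own bays (three orange and three blue, tops at z = 0.082) and the mould is empty. Next I'll move back over the handle, check where it is, and push the drawer shut.

```bash
P="python3 -m pendant"
$P '[[-0.2,-0.2,0,0,0,0.1,-0.1],[-0.446,-0.55,0,0,0,0.25,-0.1],[-0.446,-0.55,0,0,0,0.4,-0.1],[-0.446,-0.55,0,0,0,0.55,-0.1],[-0.446,-0.55,0,0,0,0.754,-0.1],[-0.446,-0.55,0,0,0,0.754,-0.1],[-0.446,-0.55,0,0,0,0.754,-0.1]]'
python3 - <<'E'
from h import *
st(); snap('wrist','w14'); F=load('w14');P=cloud(F).reshape(-1,3)
H=P[(P[:,0]>.385)&(P[:,0]<.43)&(abs(P[:,1]-.135)<.028)&(P[:,2]>.085)&(P[:,2]<.105)]
print(len(H),H.mean(0).round(4),H.min(0).round(4),H.max(0).round(4))
E
```

```text
time_s: 47.25
tool_pos: [0.4112, 0.1336, 0.2388]
orientation: [-2.18, -2.261, -0.001]
contact_force: [-0.0, 0.3, -0.3]
opening: 0.449
grip_force: 0.0
{'time_s': 47.25, 'tool_pos': [0.411, 0.134, 0.239], 'orientation': [-2.18, -2.261, -0.001], 'contact_force': [-0.007, 0.312, -0.281], 'opening': 0.449, 'grip_force': 0.0, 'q': [-1.652, -0.392, 1.023, 1.963, 0.336, 1.4, -0.688]}
664 [0.4157 0.136  0.0941] [0.4093 0.1071 0.0892] [0.4222 0.163  0.0974]
```

```bash
P="python3 -m pendant"
$P '[[0.02,0,-0.4,0,0,0,-0.1],[0.02,0,-0.8,0,0,0,-0.1],[0.02,0,-1,0,0,0,-0.1],[0.02,0,-1,0,0,0,-0.1]]'
$P '[[0,0,-0.3,0,0,0,-0.1],[0,0,-0.4,0,0,0,-0.1],[0,0,-0.4,0,0,0,-0.1],[0,0,-0.4,0,0,0,-0.1]]'
$P '[[0,0,0,0,0,0,-1],[0,0,0,0,0,0,-1],[0,0,0,0,0,0,-1],[0,0,0,0,0,0,-1],[0,0,0,0,0,0,-1]]' 60
$P '[[0.05,0.002,0,0,0,0,-1],[0.13,0.005,0,0,0,0,-1],[0.23,0.009,0,0,0,0,-1],[0.33,0.013,0,0,0,0,-1],[0.43,0.017,0,0,0,0,-1],[0.53,0.02,0,0,0,0,-1],[0.63,0.024,0,0,0,0,-1],[0.73,0.028,0,0,0,0,-1],[0.83,0.032,0,0,0,0,-1],[0.93,0.036,0,0,0,0,-1],[1,0.038,0,0,0,0,-1],[1,0.038,0,0,0,0,-1]]'
```

```text
time_s: 47.7
tool_pos: [0.4119, 0.1328, 0.117]
orientation: [2.183, 2.256, -0.007]
contact_force: [0.2, -0.2, 1.3]
opening: 0.449
grip_force: 0.0
time_s: 48.1
tool_pos: [0.4138, 0.1328, 0.0706]
orientation: [2.183, 2.256, -0.005]
contact_force: [0.3, 0.2, 0.2]
opening: 0.451
grip_force: 0.0
time_s: 48.6
tool_pos: [0.4142, 0.1341, 0.072]
orientation: [-2.18, -2.261, -0.003]
contact_force: [0.3, -3.9, 6.4]
opening: 0.108
grip_force: 58.5
time_s: 49.8
tool_pos: [0.5349, 0.1388, 0.0721]
orientation: [2.179, 2.261, 0.004]
contact_force: [1.2, 1.3, 7.3]
opening: 0.107
grip_force: 60.0
```

```bash
P="python3 -m pendant"
$P '[[0.1,0.004,0,0,0,0,-1],[0.2,0.008,0,0,0,0,-1],[0.3,0.011,0,0,0,0,-1],[0.36,0.014,0,0,0,0,-1],[0.38,0.015,0,0,0,0,-1],[0.38,0.015,0,0,0,0,-1]]'
$P '[[0.02,0.001,0,0,0,0,-1],[0.04,0.002,0,0,0,0,-1],[0.04,0.002,0,0,0,0,-1]]'
```

```text
time_s: 50.4
tool_pos: [0.58, 0.1406, 0.0721]
orientation: [2.179, 2.261, 0.004]
contact_force: [2.0, 0.7, 5.0]
opening: 0.105
grip_force: 60.0
time_s: 50.7
tool_pos: [0.5828, 0.1407, 0.0721]
orientation: [-2.178, -2.26, 0.001]
contact_force: [-9.0, 0.3, 14.7]
opening: 0.106
grip_force: 61.0
```

```bash
P="python3 -m pendant"
$P '[[0.015,0.001,0,0,0,0,-1],[0.03,0.001,0,0,0,0,-1],[0.03,0.001,0,0,0,0,-1]]'
```

```text
time_s: 51.0
tool_pos: [0.5828, 0.1407, 0.0719]
orientation: [-2.174, -2.256, 0.009]
contact_force: [-31.0, -2.3, 32.6]
opening: 0.102
grip_force: 63.2
```

The drawer is against its shut stop. I'll relax, release straight up, and check.

```bash
P="python3 -m pendant"
$P '[[-0.03,-0.001,0,0,0,0,-1],[-0.03,-0.001,0,0,0,0,-0.1],[-0.03,-0.001,0,0,0,0,-0.1],[-0.03,-0.001,0,0,0,0,-0.1]]'
$P '[[0,0,0.3,0,0,0,-0.1],[0,0,0.7,0,0,0,-0.1],[0,0,1,0,0,0,-0.1],[0,0,1,0,0,0,-0.1]]'
$P '[[-0.4,0,0.4,0,0,0,-0.1],[-0.8,0,0.4,0,0,0,-0.1],[-0.8,0,0.4,0,0,0,-0.1],[-0.8,0,0.4,0,0,0,-0.1]]'
python3 - <<'E'
from h import *
st(); snap('wrist','w15'); snap('scene','scene1'); F=load('w15')
P=cloud(F).reshape(-1,3)
H=P[(P[:,0]>.56)&(P[:,0]<.60)&(abs(P[:,1]-.14)<.028)&(P[:,2]>.085)&(P[:,2]<.105)]
print(len(H),H.mean(0).round(4),H.min(0).round(4),H.max(0).round(4))
G=load('scene1'); cv2.imwrite('pics/c15.png',np.hstack([cv2.resize(F['p'][:,:,::-1],(400,300)),cv2.resize(G['p'][:,:,::-1],(400,300))]))
E
```

```text
time_s: 51.4
tool_pos: [0.5838, 0.1406, 0.0709]
orientation: [-2.18, -2.262, -0.001]
contact_force: [-1.0, 0.5, 1.1]
opening: 0.451
grip_force: 1.0
time_s: 51.8
tool_pos: [0.5864, 0.14, 0.1956]
orientation: [2.178, 2.259, 0.01]
contact_force: [0.2, 1.0, -0.3]
opening: 0.452
grip_force: 0.0
time_s: 52.2
tool_pos: [0.4854, 0.1419, 0.2385]
orientation: [-2.171, -2.262, -0.004]
contact_force: [0.1, 0.1, -0.2]
opening: 0.447
grip_force: 0.0
{'time_s': 52.2, 'tool_pos': [0.485, 0.142, 0.239], 'orientation': [-2.171, -2.262, -0.004], 'contact_force': [0.146, 0.102, -0.189], 'opening': 0.447, 'grip_force': 0.0, 'q': [-1.548, 0.085, 1.261, 1.805, -0.09, 1.313, -0.225]}
658 [0.5819 0.1407 0.094 ] [0.5764 0.1122 0.088 ] [0.5892 0.1679 0.0971]
```

View pics/c15.png

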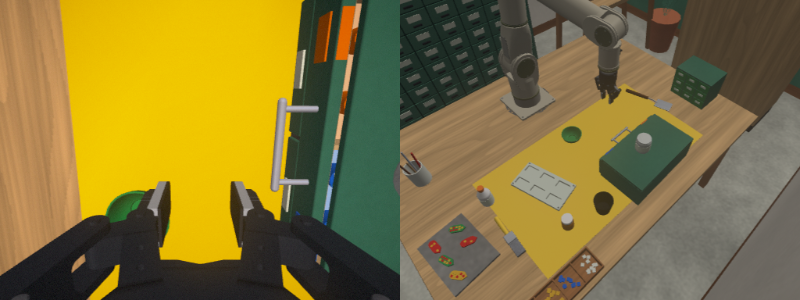

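The wrist view shows a narrow strip visible above the drawer front (col 350). I'll check the drawer's travel with the top camera before handing in.

```bash
P="python3 -m pendant"
$P '[[-0.4,0.2,0.4,0,0,0,-0.1],[-0.6,0.6,0.6,0,0,0,-0.1],[-0.6,1,0.6,0,0,0,-0.1],[-0.6,1,0.6,0,0,0,-0.1]]'
$P '[[0,0.4,0,0,0,0,-0.1],[-0.2,0.8,0,0,0,0,-0.1],[-0.2,1,0,0,0,0,-0.1],[-0.2,1,0,0,0,0,-0.1]]'
python3 - <<'E'
from h import *
st(); snap('top','top5')
for n in ('top0','top2','top5'):
    F=load(n); P=cloud(F).reshape(-1,3)
    for z0,z1,nm in ((.104,.119,'front top'),(.127,.14,'chest top')):
      for y in (.0,.25):
        H=P[(P[:,0]>.40)&(P[:,0]<.66)&(abs(P[:,1]-y)<.025)&(P[:,2]>z0)&(P[:,2]<z1)]
        if len(H)>10: print(n,nm,y,len(H),np.percentile(H[:,0],[2,10,50,90]).round(4))
    H=P[(P[:,0]>.38)&(P[:,0]<.60)&(abs(P[:,1]-.138)<.03)&(P[:,2]>.088)&(P[:,2]<.1)]
    if len(H): print(n,'bar',len(H),np.median(H,0).round(4))
F=load('top5'); cv2.imwrite('pics/t5.png',cv2.resize(F['p'][85:215,125:280,::-1],None,fx=4.5,fy=4.5,interpolation=cv2.INTER_CUBIC))
E
```

```text
time_s: 52.7
tool_pos: [0.4154, 0.2628, 0.3125]
orientation: [-2.177, -2.261, -0.006]
contact_force: [-0.4, -0.5, 0.0]
opening: 0.448
grip_force: 0.0
time_s: 53.1
tool_pos: [0.3907, 0.3845, 0.3086]
orientation: [2.171, 2.264, -0.004]
contact_force: [-0.9, -0.7, -1.0]
opening: 0.453
grip_force: 0.0
{'time_s': 53.1, 'tool_pos': [0.391, 0.384, 0.309], 'orientation': [2.171, 2.264, -0.004], 'contact_force': [-0.858, -0.719, -0.957], 'opening': 0.453, 'grip_force': 0.0, 'q': [-1.781, 0.191, 1.065, 1.583, -0.163, 1.469, -0.664]}
top0 front top 0.0 96 [0.5964 0.5971 0.6036 0.6111]
top0 front top 0.25 101 [0.5869 0.5872 0.5951 0.6023]
top0 chest top 0.0 94 [0.6433 0.6437 0.6513 0.6579]
top0 chest top 0.25 148 [0.6341 0.6367 0.6461 0.6571]
top0 bar 87 [0.5498 0.1385 0.0948]
top2 front top 0.25 104 [0.4497 0.4521 0.4581 0.4641]
top2 chest top 0.0 93 [0.6432 0.6455 0.6515 0.6575]
top2 chest top 0.25 151 [0.634  0.6364 0.6462 0.6571]
top2 bar 92 [0.4147 0.14   0.0945]
top5 front top 0.0 90 [0.628  0.6292 0.6351 0.6412]
top5 front top 0.25 98 [0.6181 0.6188 0.6256 0.6318]
top5 chest top 0.0 92 [0.6435 0.6455 0.6518 0.6579]
top5 chest top 0.25 150 [0.6342 0.6363 0.6457 0.657 ]
top5 bar 70 [0.5799 0.1345 0.0945]
```

View pics/t5.png

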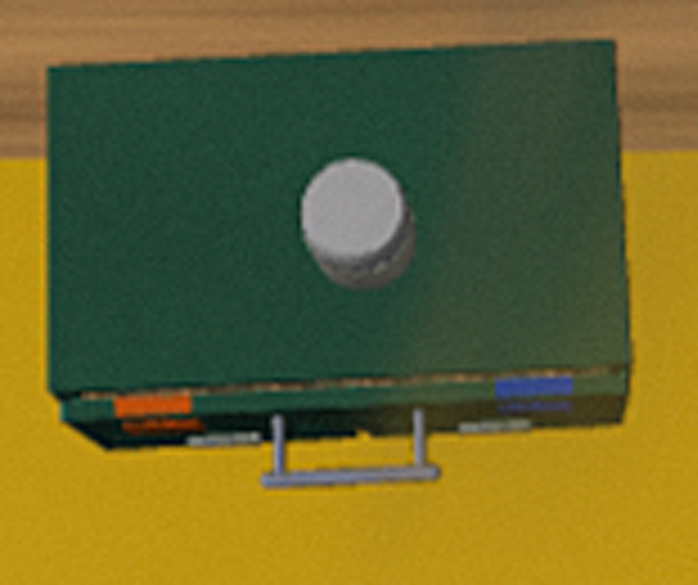

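The drawer front moved 0.168–0.170 m, from open stop to shut stop by both the camera and the tool readings. It's shut, and the robot is clear of everything. Handing in.

```bash
python3 -m pendant '[[0,0,0,0,0,0,-0.1],[0,0,0,0,0,0,-0.1],[0,0,0,0,0,0,-0.1]]'; python3 -c "
from plant import bot
print(bot.job_done())"
```

```text
time_s: 53.45
tool_pos: [0.3927, 0.3791, 0.3109]
orientation: [-2.182, -2.259, -0.001]
contact_force: [0.3, 0.1, 0.4]
opening: 0.45
grip_force: 0.0
the job is handed in; nothing more can be done
None
```

I pulled the drawer to its stop, laid all six flame pieces (three orange, three blue) in the bays of their own colour, pushed the drawer shut to within about 2 mm and handed the job in at 53 s; the hand-in returned no verdict.

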